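# Hang the lift-off gate back on the rack's two pins

### The job

The barred gate of the small beige rack has been lifted off and stands in the dark channel stand. Hang it back: with the gate pointing straight out from the rack, lower it gently so that both knuckles drop over the two upright pins at the same time, feeling for the pins and never forcing it, and let go once it is fully down. Then push it gently shut against the rubber stop and leave it so, with the tin, cup, plate, canister, box and wrench left where they are.

Things in the scene. Friction and masses are not known exactly. Their poses are not given: they have to be found in the camera images.
- gate: Loose lift-off gate, beige steel, 0.3-0.55 kg: flat upright frame, 12 mm thick, with five thin bars. Origin on the knuckle axis at the underside of the lower knuckle; x runs along the gate to its free end, y is normal to it, z up. The frame spans x 16 to 200 mm, z -10 to 135 mm. Starts upright in the stand, lower edge in the channel, knuckles at the end away from the robot.
- knuckle_top (a point): Upper knuckle of the gate: on the knuckle axis, 90 mm above the gate's origin, at that knuckle's underside. Both knuckles are upright tubes, 19 mm outside, 11 mm bore, 18 mm tall.
- gate_rail (a point): Top edge of the gate's top rail, 108 mm along the gate's x from its origin and 135 mm up. The rail (12 mm thick, 30 mm tall, x 16 to 200 mm) is there to be gripped across its thickness from above; a grip of about 60 N holds it (contact at the knuckles may still turn it a little in the grip). Let go on the pins, the gate sags about 2 degrees in the slack.
- gate_end (a point): Middle of the gate's free end: 200 mm along x and 60 mm up z from the gate's origin.
- rack: Small fixed open rack of beige slotted angle, 180 mm deep (x), 240 wide (y), 190 tall; origin under its centre; its open front faces its -x, roughly to the robot. Shut, the gate's x axis points along rack +y; swung open, straight out, along rack -x. It shuts by swinging from rack -x to rack +y about the pins (a quarter turn, clockwise seen from above), with little friction.
- stop (a point): Middle of the face of the rubber stop on the rack's +y front post, 30 mm wide, 60 mm tall, 98 mm in front of the rack's centre plane (axes as the rack's). The back of the shut gate rests on it near its free end.
- slot_mid (a point): Point fixed to the rack at (-105, -100, 50) mm in its frame, axes as the rack's: the nominal place of the hinge axis, at the height of the lower seat. The real hinge axis stands anywhere from 10 mm to the -y to 10 mm to the +y side of it (along the rack's y; not reported; x and z are true). With the gate fully down on the pins the gate's origin is level with this point.
- slot_top (a point): Same as slot_mid, 90 mm higher (upper seat). A bracket, bolted fast through slots in the rack's -y front post, carries two upright round steel pins, one 90 mm above the other: 8 mm thick, 20 mm tall above a flat seat of 7 mm radius, tips stepped in by 1 mm. The lower pin rises from the height of slot_mid, the upper from slot_top.
- stand: Fixed dark steel channel stand, base 120 x 90 mm, 8 mm thick, with a channel 16 mm wide and 30 mm deep along its x. Origin under its centre.
- tin: Octagonal tin, 72 mm wide, 107 mm tall, on the rack's floor; origin under its centre.
- cup: Glass cup, 72 mm wide, 90 mm tall, on the rack's floor; origin under its centre.
- plate: Red plastic plate, 110 mm wide, 16 mm tall, on top of the rack; origin under its centre.
- canister: Stainless steel tea canister, 80 mm wide, 137 mm tall, on the bench; origin under its centre.
- clipbox: Clear plastic box with clip-on lid, 146 x 106 x 67 mm, on the bench; origin under its centre.
- wrench: Steel wrench, about 200 mm long, lying on the bench to the right of the stand; origin under its middle.
Not all that is in view belongs to the job. Of the things that look like the gate, the smaller one is meant.

How it is judged:
By the outcome, as a careful person would: the job done as asked, in the order asked, and still so for the second after the job is handed in, with the robot touching nothing.
It also fails if it takes over 72 s, if anything falls off the work surface, if the arm or the gripper's body presses on something with over 40 N, if the wrist force passes 120 N, or if a joint passes its speed limit or range.

### The arm

A 6-joint arm with a two-finger parallel gripper is mounted at the origin on the work surface. World frame = base frame: x ahead of the robot, y to its left, z up, the work surface at z = 0. Lengths are in m, angles in degrees, forces in N, time in s.
With the tool pointing down it reaches from about 0.35 to 0.875 m from the base axis. Payload 4.2 kg.
Tool frame: the origin (TCP) lies on the centre line of the jaws, within the pads' length; the fingertips stand tip_reach ahead of it and the grasp point (between the pads) is the TCP (tip_reach is the distance from the TCP to the fingertips, in m); z points along the fingers, y is the line along which they close (so a half turn about z gives the same grasp; the last joint's range is limited). The gripper opens to 87 mm and grips with 3 to 60 N. Pads are 19 mm wide; open, the fingers measure 117 mm over their backs; the gripper's body (75 mm by 190 mm) begins 51 mm behind the grasp point.
Start: joints at [91.249, 22.042, 0.453, 0, -68.411, -14.817], TCP at [0.147, 0.608, 0.242] pointing down, gripper open.
Joint ranges: [-179.83, 179.83], [-69.29, 118.12], [-61.27, 80.66], [-181.25, 117.63], [-171.15, -9.14], [-177.46, 177.46]. Speed limits (degrees/s): [159.86, 159.86, 180, 180, 180, 180].

### API

Orientations are given as a 3x3 rotation matrix whose columns are the frame's x, y, z axes.
In Python, from station import sense, capture, finish_job, tip_reach gives the robot as it stands.
- The arm moves only by the tool arm_command, never from a script. Its argument "deltas" is a list of rows, each a list of 7 numbers: the turn, a rotation vector about the tool's x, y, z in rad, then the shift along the tool's x, y, z in cm, then the closure, from -1 (fully open) to 1 (shut), so that 0 is half open. In form: [[rx, ry, rz, dx, dy, dz, hand], ...]. A call has 1 to 8 rows; each row is the pose to reach, as a shift and turn from the pose commanded when the call began, along the tool's axes at that moment; what a row does not reach only later rows make up. A row lasts 1/12 s, in which the tool goes at most 41.7 mm and 7.16 degrees, less where a joint would pass 70% of its speed; a pose out of reach is approached as far as the arm can. A call with a gripper value outside its range is refused whole. The fingers move at their own pace and stop on an object; the grip force is fixed at half the most. Time passes only in rows, so rows that repeat a pose let the fingers close. It gives the time, the measured TCP pose, the force, the opening and the grip force at its end, in the units of the state.
- sense(): the state, without advancing time (a new reading comes with each control period).
- capture(name): name is "scene" or "top" or "wrist"; returns a dict with "pixels" (480x640x3 uint8, blue, green, red), "fovy" (degrees; the focal length in pixels is half the picture's height over the tangent of half this angle, whatever the lens; pixels are square), "cx", "cy" (the principal point, pixels), "k1" (the pictures are not rectified: a ray, as slopes to the right and down, at radius r is drawn at 1 + k1 r^2 times it, then the intrinsics apply), "rvec" (rotation vector, rad) and "tvec" (3), from world to camera coordinates, as OpenCV has them. Camera axes: x right, y down, z forward; pixel columns grow to the right and rows downward; lengths in m; the calibration is good to about 2 mm. A picture is of the moment at which its call begins. There is no depth.
- finish_job(): hands the job in; it is judged then, once.
The state is a dict: "time_s": time; "joints": joint angles; "joint_velocities": joint speeds; "effort": joint torques, N m; "tcp_pos": TCP position; "ee_rot": TCP orientation; "wrist_force": force on the tool from outside, world axes, zero at the start; "moment": the same for the moment, N m; "gripper_width": opening from 0.0 (shut) to 1.0 (fully open); "gripper_force": force on a finger pad.
Only numpy, scipy, OpenCV 4.12 (cv2) and the standard library are available. Lean on these libraries where they do the work, as an engineer would, in place of code of your own. Each camera call takes 0.05 s, during which the arm holds its last target. There are 200 camera calls.

## Working session

There is one attempt and no reset: what is moved stays moved. The work goes in short steps, Python scripts to look and compute and a tool call to move; the robot and the scene stay as the last step left them, time stands still between calls to the robot, and variables do not carry over. Pictures are saved under pics/ and viewed, at most 10 in all, crops included, and the job is handed in when it is done.

Besides the shell and the picture viewer there is one more tool, called after ">>>" as name([rows], argument=value, ...), one row to a line, values as JSON. arm_command: Moves the arm, as the interface text tells. Its arguments: {"type":"object","properties":{"deltas":{"type":"array"}},"required":["deltas"]}

```bash
mkdir -p pics; ls
cat > h.py <<'E'
import numpy as np, cv2
from station import sense, capture, finish_job, tip_reach
def cam(c):
    f=240/np.tan(np.radians(c["fovy"])/2); R=cv2.Rodrigues(np.array(c["rvec"],float))[0]
    return f,R,np.array(c["tvec"],float)
def proj(c,P):
    f,R,t=cam(c); q=np.atleast_2d(P)@R.T+t; s=q[:,:2]/q[:,2:]; s=s*(1+c["k1"]*(s**2).sum(1,keepdims=True))
    return s*f+[c["cx"],c["cy"]]
def ray(c,uv):
    f,R,t=cam(c); d=(np.atleast_2d(uv)-[c["cx"],c["cy"]])/f; s=d.copy()
    for _ in range(20): s=d/(1+c["k1"]*(s**2).sum(1,keepdims=True))
    return -R.T@t, np.c_[s,np.ones(len(s))]@R
def onz(c,uv,z):
    o,d=ray(c,uv); return o+d*((z-o[2])/d[:,2:])
def tri(obs):
    A=np.zeros((3,3));b=np.zeros(3)
    for c,uv in obs:
        o,d=ray(c,uv); d=d[0]/np.linalg.norm(d[0]); M=np.eye(3)-np.outer(d,d); A+=M;b+=M@o
    return np.linalg.solve(A,b)
E
python3 - <<'E'
from h import *
import pickle
cs={}
for n in("scene","top","wrist"):
    c=capture(n); cs[n]=c; cv2.imwrite(f"pics/{n}0.png",c["pixels"]); print(n,c["fovy"],c["k1"],ray(c,[[320,240]]))
pickle.dump(cs,open("c0.pkl","wb"))
print(tip_reach,sense())
E
```

```text
pics
scene 48.002830057978414 0.009330032364413168 (array([1.30677877, 0.5319718 , 0.93338015]), array([[-0.60161168, -0.44961565, -0.66024179]]))
top 45.69551260275049 -0.11930239097565405 (array([ 0.24397931, -0.02749336,  1.61840433]), array([[ 0.21436004,  0.01645992, -0.97665567]]))
wrist 65.17124123646514 -0.05690797146654329 (array([0.21240856, 0.59250266, 0.38337266]), array([[-0.25139732,  0.06651978, -0.96570236]]))
0.019 {'time_s': 0.15, 'joints': array([ 9.12491994e+01,  2.20817774e+01,  3.99964392e-01, -2.11471280e-02,
       -6.84104186e+01, -1.48195414e+01]), 'joint_velocities': array([-0.00338411, -0.10077337,  0.22435983,  0.13752043,  0.13283999,
       -0.05638506]), 'effort': array([-6.83424423e-04, -3.91050446e+01,  1.87588656e+01,  4.22231555e+00,
        1.24035709e-02, -1.37534071e-04]), 'tcp_pos': array([0.14649921, 0.60717382, 0.2407124 ]), 'ee_rot': array([[ 9.72050660e-01, -2.34770994e-01, -3.08018158e-04],
       [-2.34771183e-01, -9.72049319e-01, -1.61682041e-03],
       [ 8.01736941e-05,  1.64394513e-03, -9.99998646e-01]]), 'wrist_force': array([ 1.10736551, -0.99887635,  0.01793359]), 'moment': array([-0.0094262 ,  0.01500168,  0.02381119]), 'gripper_force': 0.0, 'gripper_width': 1.0023474071591738}
```

View pics/scene0.png

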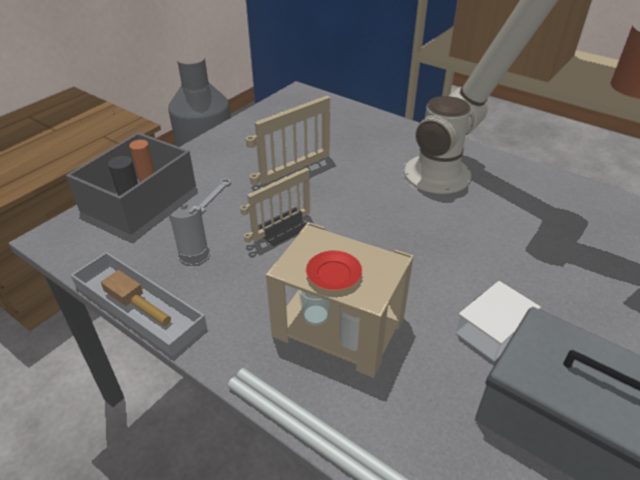

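View pics/top0.png

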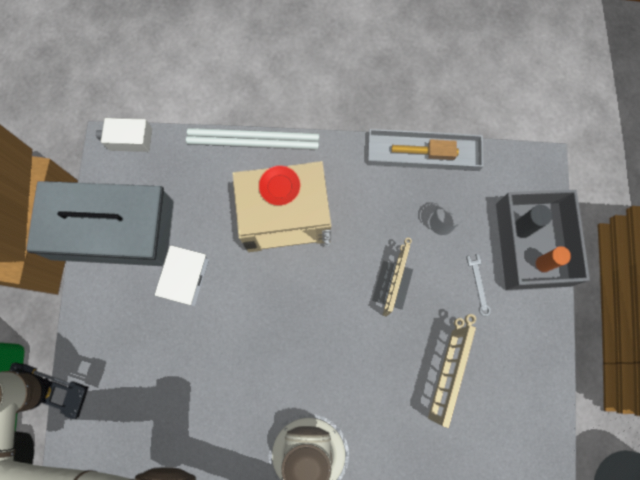

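The scene view shows the rack at (340,300), the small gate in its stand at (278,210) and the larger look-alike at (292,140). The top view shows the rack at (282,200), the gate at (398,275) and the bracket at about (325,237). I'll enlarge the rack and gate.

Run:
```python
import pickle,cv2,numpy as np
cs=pickle.load(open("c0.pkl","rb"))
a=cs["top"]["pixels"][158:323,225:425]; cv2.imwrite("pics/topc.png",cv2.resize(a,None,fx=3.6,fy=3.6,interpolation=cv2.INTER_CUBIC))
a=cs["scene"]["pixels"][160:380,230:420]; cv2.imwrite("pics/scenec.png",cv2.resize(a,None,fx=2.7,fy=2.7,interpolation=cv2.INTER_CUBIC))
```

```text
(no output)
```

View pics/topc.png

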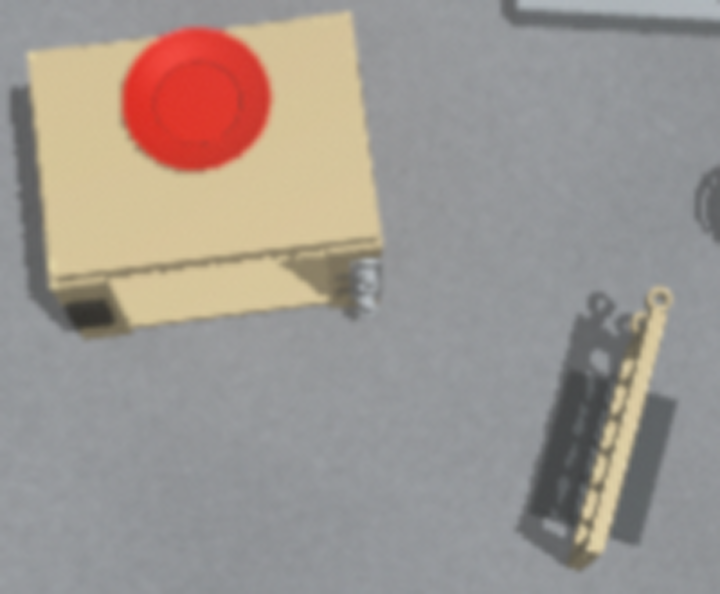

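View pics/scenec.png

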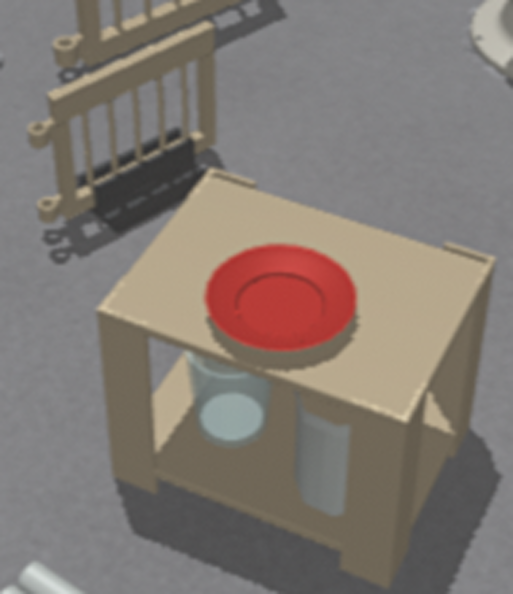

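The crops show the rack top's corners at crop pixels (28,52), (352,12), (382,247) and (52,280), with two grey pins at (367,265–310). The gate rail runs from the knuckle at (660,297) to the free end at (590,550).

Run:
```python
from h import *
import pickle
cs=pickle.load(open("c0.pkl","rb"));T,S=cs["top"],cs["scene"]
t=lambda p:(np.array(p)+.5)/3.6-.5+[225,158]
s=lambda p:(np.array(p)+.5)/2.7-.5+[230,160]
r=onz(T,t([(28,52),(352,12),(382,243),(50,277)]),.19); print(r, np.linalg.norm(r-np.roll(r,-1,0),axis=1))
for a,b in [((352,12),(408,418)),((28,52),(490,260))]: print(tri([(T,t([a])),(S,s([b]))]))
print("back left/right?",tri([(T,t([(28,52)])),(S,s([(408,418)]))]),tri([(T,t([(352,12)])),(S,s([(100,310)]))]))
# gate: knuckle top centre, rail ends
print("knuckle",tri([(T,t([(660,297)])),(S,s([(40,129)]))]))
print("rail near end top",tri([(T,t([(592,548)])),(S,s([(212,26)]))]))
print("rail far end top",tri([(T,t([(654,313)])),(S,s([(52,98)]))]))
for z in(.13,.153,.16): print(z,onz(T,t([(660,297),(592,550)]),z))
```

```text
[[ 0.72985391  0.23775502  0.19      ]
 [ 0.7721854   0.00121704  0.19      ]
 [ 0.59812523 -0.02912493  0.19      ]
 [ 0.56126614  0.20730596  0.19      ]] [0.240296   0.17668496 0.23928677 0.17131545]
[0.73723482 0.11087377 0.16417316]
[0.68263478 0.23509535 0.30403004]
back left/right? [0.72913973 0.23693588 0.19260947] [0.77224147 0.00176935 0.18876411]
knuckle [ 0.58328655 -0.23867206  0.12457313]
rail near end top [ 0.39081945 -0.19010174  0.15138674]
rail far end top [ 0.56653476 -0.23276903  0.15135952]
0.13 [[ 0.58215089 -0.23803255  0.13      ]
 [ 0.39148921 -0.19248881  0.13      ]]
0.153 [[ 0.5769252  -0.23477913  0.153     ]
 [ 0.38920977 -0.18993917  0.153     ]]
0.16 [[ 0.57533477 -0.23378896  0.16      ]
 [ 0.38851603 -0.18916319  0.16      ]]
```

>>> arm_command([
  [0,0,0,1.5,1.5,-1,-1],
  [0,0,0,4,4,-2,-1],
  [0,0,0,6.5,6.5,-3,-1],
  [0,0,0,9,9.5,-4,-1],
  [0,0,0,11.5,12,-5,-1],
  [0,0,0,14,15,-6,-1],
  [0,0,0,16.5,17.5,-6,-1],
  [0,0,0,19,20,-6,-1],
])

```text
time_s: 0.82
tcp_pos: [0.2848, 0.3669, 0.3022]
ee_rot: [[0.972, -0.234, 0.0], [-0.234, -0.972, 0.002], [0.0, -0.002, -1.0]]
wrist_force: [1.1, -0.5, 0.2]
gripper_width: 0.999
gripper_force: 0.0
```

>>> arm_command([
  [0,0,0,2.5,2.7,0,-1],
  [0,0,0,5,5.4,0,-1],
  [0,0,0,7.5,8,0,-1],
  [0,0,0,10,10.5,0,-1],
  [0,0,0,12.5,13,0,-1],
  [0,0,0,15,15.5,0,-1],
  [0,0,0,17.5,18,0,-1],
  [0,0,0,20,20.5,0,-1],
])

```text
time_s: 1.48
tcp_pos: [0.431, 0.1206, 0.3016]
ee_rot: [[0.972, -0.234, 0.0], [-0.234, -0.972, 0.0], [0.0, -0.0, -1.0]]
wrist_force: [1.0, 1.2, 1.3]
gripper_width: 1.001
gripper_force: 0.0
```

>>> arm_command([
  [0,0,-0.06,2.5,2.7,0,-1],
  [0,0,-0.12,5,5.4,0,-1],
  [0,0,-0.18,8,8,0,-1],
  [0,0,-0.25,10.5,10.5,0,-1],
  [0,0,-0.32,12,12.3,0,-1],
  [0,0,-0.38,12.2,12.6,0,-1],
  [0,0,-0.41,12.2,12.6,0,-1],
  [0,0,-0.41,12.2,12.6,0,-1],
])

```text
time_s: 2.15
tcp_pos: [0.5196, -0.0295, 0.3009]
ee_rot: [[0.985, 0.171, -0.001], [0.171, -0.985, -0.0], [-0.001, -0.0, -1.0]]
wrist_force: [-0.0, -0.5, 0.0]
gripper_width: 1.001
gripper_force: 0.0
```

Run:
```python
from h import *
import pickle
c=capture("wrist"); pickle.dump(c,open("w1.pkl","wb")); cv2.imwrite("pics/w1.png",c["pixels"])
s=sense(); print(s["time_s"],s["tcp_pos"],s["ee_rot"],s["wrist_force"]); print(proj(c,[[.579,-.012,.16],[.579,-.012,.07]]))
```

```text
2.2 [ 0.5195687  -0.02910313  0.30109624] [[ 9.85301020e-01  1.70824307e-01 -9.78283390e-04]
 [ 1.70824298e-01 -9.85301502e-01 -9.29179617e-05]
 [-9.79776740e-04 -7.55624108e-05 -9.99999517e-01]] [-0.42267549  0.85101611  0.28227786]
[[314.54788868 148.24311897]
 [316.56258759 146.02240335]]
```

View pics/w1.png

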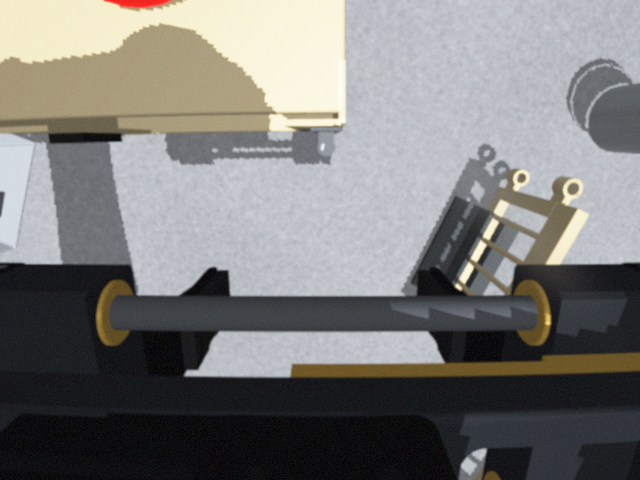

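The wrist view shows the rack's front edge along row ~115–130 and its corner at (345,125). The bracket with the pins is near (315,147), and the gate's knuckles are at (568,190) and (519,180). I'll zoom in on the pin area.

Run:
```python
from h import *
import pickle
c=pickle.load(open("w1.pkl","rb")); a=c["pixels"][95:185,280:365]
cv2.imwrite("pics/w1c.png",cv2.resize(a,None,fx=6,fy=6,interpolation=cv2.INTER_CUBIC))
```

```text
(no output)
```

View pics/w1c.png

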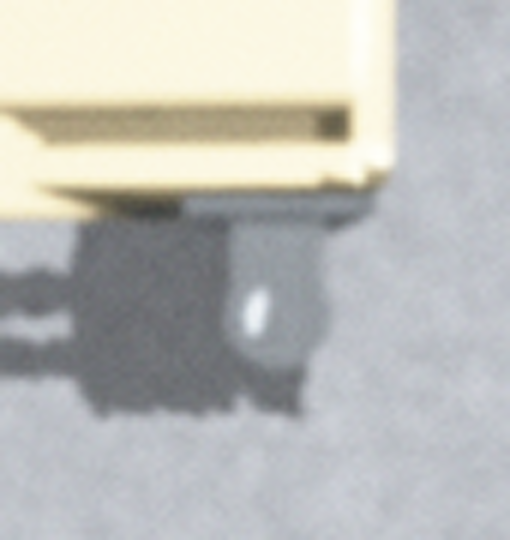

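Run:
```python
from h import *
import pickle
c=pickle.load(open("w1.pkl","rb"))
u=lambda p:(np.array(p)+.5)/6-.5+[280,95]
h=onz(c,u([(277.5,317)]),.14)[0]; print("hinge",h)
# rack front edge (top lip) from brightness: corner crop (390,180),(0 side)
img=c["pixels"].astype(int)
m=((img[:,:,2]-img[:,:,0])>25).astype(np.uint8)
pts=[]
for x in range(20,335,8):
    ys=np.where(m[60:140,x])[0]; pts.append((x,60+ys.max()))
pts=np.array(pts,float); print(pts[::4].tolist())
right=[]
for y in range(5,110,6):
    xs=np.where(m[y,300:400])[0]; right.append((300+xs.max(),y))
right=np.array(right,float); w=onz(c,right,.19); d=np.polyfit(w[:,0],w[:,1],1); print("right edge yaw",np.degrees(np.arctan(d[0])),w[0],w[-1])
T=pickle.load(open("c0.pkl","rb"))["top"]
print("gate knuckle top from w1",onz(c,[(568,189)],.126), "lower",onz(c,[(519,179)],.036))
print("cam",ray(c,[[320,240]])[0])
```

```text
hinge [ 0.58061822 -0.02032507  0.14      ]
[[20.0, 132.0], [52.0, 131.0], [84.0, 131.0], [116.0, 131.0], [148.0, 132.0], [180.0, 132.0], [212.0, 131.0], [244.0, 131.0], [276.0, 131.0], [308.0, 127.0]]
right edge yaw -0.3850121089881609 [ 0.66841845 -0.0158731   0.19      ] [ 0.60626853 -0.01227762  0.19      ]
gate knuckle top from w1 [[ 0.58345734 -0.23361995  0.126     ]] lower [[ 0.58296218 -0.2360193   0.036     ]]
cam [ 0.58662216 -0.01696678  0.44361463]
```

>>> arm_command([
  [0,0,0.05,-1,2,0,-1],
  [0,0,0.11,-2,5,0,-1],
  [0,0,0.17,-3.5,8,1,-1],
  [0,0,0.23,-4.5,11,2,-1],
  [0,0,0.29,-6,14,3,-1],
  [0,0,0.36,-7,16.5,4,-1],
  [0,0,0.41,-7.3,17.3,4,-1],
  [0,0,0.41,-7.3,17.3,4,-1],
])

```text
time_s: 2.87
tcp_pos: [0.4767, -0.213, 0.2608]
ee_rot: [[0.971, -0.239, -0.002], [-0.239, -0.971, 0.0], [-0.002, 0.0, -1.0]]
wrist_force: [0.2, 0.4, 0.1]
gripper_width: 1.004
gripper_force: 0.0
```

Run:
```python
from h import *
import pickle
c=capture("wrist"); pickle.dump(c,open("w2.pkl","wb")); cv2.imwrite("pics/w2.png",c["pixels"])
s=sense(); print(s["time_s"],s["tcp_pos"],s["ee_rot"][:,0]); print(proj(c,[[.5833,-.2387,.126],[.478,-.213,.153]]))
T=pickle.load(open("c0.pkl","rb"))["top"];print("big gate",onz(T,[(473,320),(447,425)],.2))
```

```text
2.9167 [ 0.47732129 -0.21211173  0.26138735] [ 9.71888836e-01 -2.35439854e-01 -4.06576791e-04]
[[323.54363431  77.17933841]
 [323.78684138 237.9543715 ]]
big gate [[ 0.37007668 -0.3961403   0.2       ]
 [ 0.11202689 -0.33483226  0.2       ]]
```

View pics/w2.png

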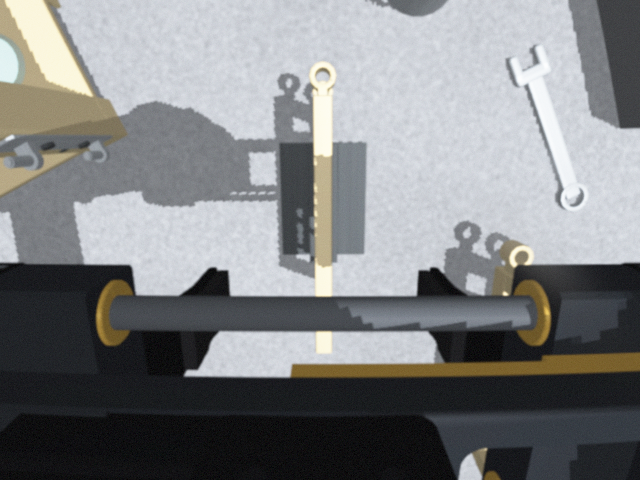

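The gate lies straight along the tool's x axis. Its upper knuckle is at (322,76) and its rail is centred at column 323, as predicted. I'll descend and grip.

>>> arm_command([
  [0,0,0,0,0,2,-1],
  [0,0,0,0,0,4.5,-1],
  [0,0,0,0,0,7,-0.6],
  [0,0,0,0,0,9.5,-0.3],
  [0,0,0,0,0,11.5,0],
  [0,0,0,0,0,12.3,0],
  [0,0,0,0,0,12.3,0.2],
  [0,0,0,0,0,12.3,0.2],
])

```text
time_s: 3.58
tcp_pos: [0.4786, -0.2112, 0.1394]
ee_rot: [[0.973, -0.233, 0.001], [-0.233, -0.973, -0.001], [0.001, 0.0, -1.0]]
wrist_force: [0.6, -0.3, -0.2]
gripper_width: 0.631
gripper_force: 0.0
```

>>> arm_command([
  [0,0,0,0,0,0,1],
  [0,0,0,0,0,0,1],
  [0,0,0,0,0,0,1],
  [0,0,0,0,0,0,1],
  [0,0,0,0,0,0,1],
  [0,0,0,0,0,0,1],
  [0,0,0,0,0,0,1],
  [0,0,0,0,0,0,1],
])

```text
time_s: 4.25
tcp_pos: [0.4776, -0.2121, 0.1388]
ee_rot: [[0.972, -0.234, -0.0], [-0.234, -0.972, -0.001], [0.0, 0.001, -1.0]]
wrist_force: [-0.3, -1.6, 0.1]
gripper_width: 0.138
gripper_force: 30.0
```

>>> arm_command([
  [0,0,0,0,0,-0.7,1],
  [0,0,0,0,0,-2,1],
  [0,0,0,0,0,-3.5,1],
  [0,0,0,0,0,-5.5,1],
  [0,0,0,0,0,-7.5,1],
  [0,0,0,0,0,-9,1],
  [0,0,0,0,0,-10,1],
  [0,0,0,0,0,-10,1],
])

```text
time_s: 4.92
tcp_pos: [0.4783, -0.2117, 0.2403]
ee_rot: [[0.972, -0.235, 0.003], [-0.235, -0.972, -0.0], [0.003, -0.001, -1.0]]
wrist_force: [0.4, 0.6, -4.7]
gripper_width: 0.138
gripper_force: 30.0
```

>>> arm_command([
  [0,0,0,-0.8,-1,0,1],
  [0,0,0,-2,-3,0,1],
  [0,0,0,-3.5,-5,0,1],
  [0,0,0,-5,-7.1,0,1],
  [0,0,0,-6.5,-9.3,0,1],
  [0,0,0,-8,-11.5,0,1],
  [0,0,0,-9.5,-13.5,0,1],
  [0,0,0,-10,-14.3,0,1],
])

```text
time_s: 5.58
tcp_pos: [0.4109, -0.0473, 0.2369]
ee_rot: [[0.972, -0.233, -0.004], [-0.233, -0.972, 0.001], [-0.004, 0.0, -1.0]]
wrist_force: [-0.3, -0.3, -4.8]
gripper_width: 0.139
gripper_force: 30.0
```

>>> arm_command([
  [0,0,-0.05,0,0,0.4,1],
  [0,0,-0.11,0,0,1,1],
  [0,0,-0.17,0,0,1.6,1],
  [0,0,-0.23,0,0,2.2,1],
  [0,0,-0.3,0,0,2.7,1],
  [0,0,-0.36,0,0,2.9,1],
  [0,0,-0.41,0,0,2.9,1],
  [0,0,-0.41,0,0,2.9,1],
])

```text
time_s: 6.25
tcp_pos: [0.4128, -0.0494, 0.2082]
ee_rot: [[0.985, 0.173, -0.003], [0.173, -0.985, -0.0], [-0.003, -0.0, -1.0]]
wrist_force: [0.1, 0.2, -4.2]
gripper_width: 0.139
gripper_force: 30.0
```

Run:
```python
from h import *
import pickle
cs={n:capture(n) for n in("scene","top","wrist")}; pickle.dump(cs,open("c3.pkl","wb"))
s=sense(); print(s["time_s"],s["tcp_pos"],s["ee_rot"].round(4),s["wrist_force"],s["moment"])
w=cs["wrist"]["pixels"][0:200,120:520]; t=cs["top"]["pixels"][190:330,240:400]
a=cv2.resize(w,(800,400),interpolation=cv2.INTER_CUBIC); b=cv2.resize(t,(228,200)); 
b=cv2.resize(cs["scene"]["pixels"][120:270,200:400],(266,200)); t=cv2.resize(t,(266,200));
o=np.zeros((600,800,3),np.uint8); o[:400]=a; o[400:,:266]=t; o[400:,266:532]=b; cv2.imwrite("pics/c3.png",o)
```

```text
6.4 [ 0.4135233  -0.04926744  0.2090181 ] [[ 9.853e-01  1.711e-01 -1.200e-03]
 [ 1.711e-01 -9.853e-01 -1.000e-04]
 [-1.200e-03 -1.000e-04 -1.000e+00]] [ 0.18924095  0.35467256 -4.63976893] [-0.04258576 -0.00567587  0.01985492]
```

View pics/c3.png

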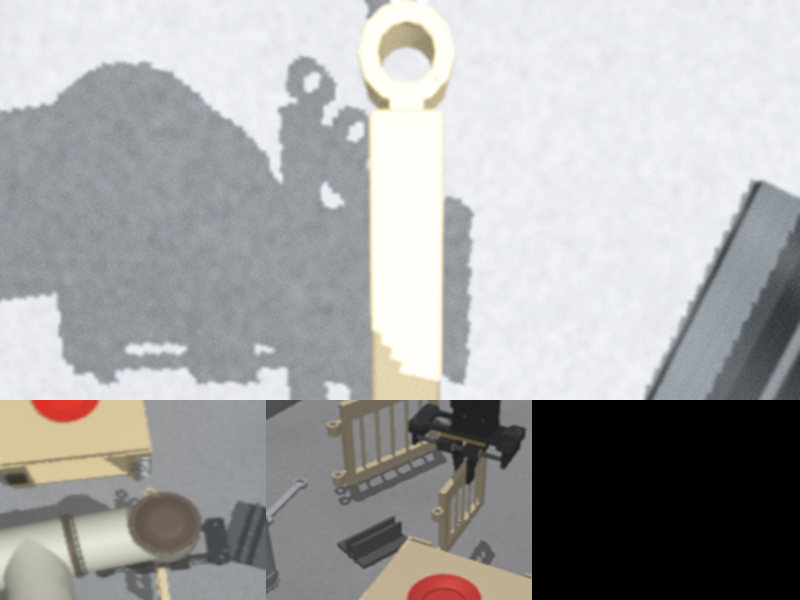

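The wrist view shows the upper knuckle ring at full-frame (323,25), with the bore visible. The stand is empty and the gate hangs upright in the jaws. The rack's bracket is still ahead.

Run:
```python
from h import *
import pickle
c=pickle.load(open("c3.pkl","rb"))["wrist"]; s=sense()
g=c["pixels"].min(2)
u=lambda p:(np.array(p)+.5)/2-.5+[120,0]
# ring outer at top face: left 359,right 454; top ~3; 
k=onz(c,u([(406.5,48)]),.196)[0]; print("knuckle",k, "rel tool",(k-s["tcp_pos"])@s["ee_rot"])
e=onz(c,u([(371,150),(442,150),(371,300),(442,300)]),.2245)
print("rail mid rel",[(((e[i]+e[i+1])/2-s["tcp_pos"])@s["ee_rot"]).round(4) for i in(0,2)])
H=np.array([.5806,-.0203,.14]); d=H-k; print("to hinge, tool axes",d@s["ee_rot"])
```

```text
knuckle [ 0.52250811 -0.02947126  0.196     ] rel tool [ 0.11078057 -0.00085899  0.0128832 ]
rail mid rel [array([ 0.0878, -0.0009, -0.0156]), array([ 0.0644, -0.0009, -0.0156])]
to hinge, tool axes [0.05887269 0.0009085  0.05592817]
```

>>> arm_command([
  [0,0,0,0.6,0,0,1],
  [0,0,0,1.6,0,0,1],
  [0,0,0,2.6,0.1,0,1],
  [0,0,0,3.6,0.1,0,1],
  [0,0,0,4.6,0.1,0,1],
  [0,0,0,5.4,0.1,0,1],
  [0,0,0,5.9,0.1,0,1],
  [0,0,0,5.9,0.1,0,1],
])

```text
time_s: 7.07
tcp_pos: [0.4736, -0.0398, 0.2093]
ee_rot: [[0.985, 0.172, 0.0], [0.172, -0.985, -0.0], [0.0, 0.0, -1.0]]
wrist_force: [-0.1, 0.3, -3.8]
gripper_width: 0.137
gripper_force: 30.0
```

Run:
```python
from h import *
import pickle
c=capture("wrist"); s=sense(); print(s["time_s"],s["tcp_pos"],s["ee_rot"].round(4),s["wrist_force"],s["moment"])
cv2.imwrite("pics/w4.png",cv2.resize(c["pixels"][0:100,250:400],(800,533),interpolation=cv2.INTER_CUBIC)); pickle.dump(c,open("w4.pkl","wb"))
```

```text
7.1167 [ 0.47259157 -0.04000347  0.20918146] [[ 9.851e-01  1.722e-01 -9.000e-04]
 [ 1.722e-01 -9.851e-01 -1.000e-04]
 [-9.000e-04 -0.000e+00 -1.000e+00]] [-0.36888546 -0.06004182 -5.23315403] [-0.06122363  0.19147435 -0.01941039]
```

View pics/w4.png

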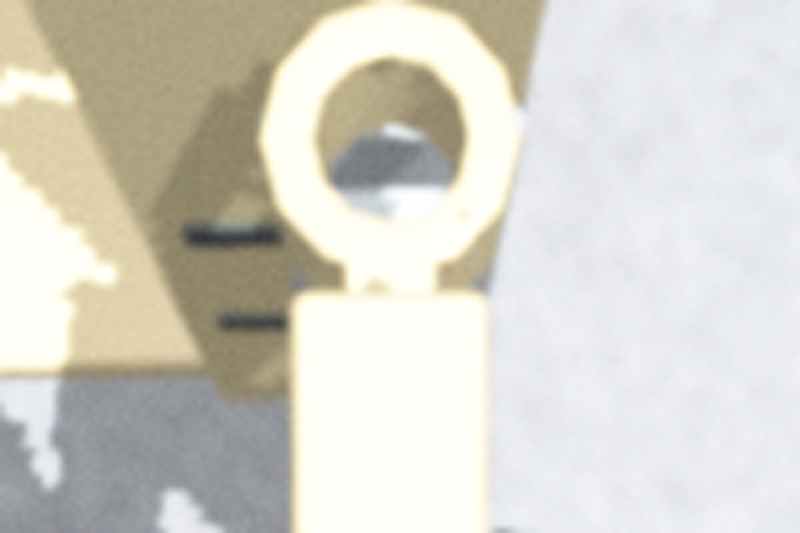

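Through the bore (crop centre 392,133) part of the grey pin and seat shows at crop (330–455, 125–215). I'll overlay the predicted circles as numbers.

Run:
```python
from h import *
import pickle
c=pickle.load(open("w4.pkl","rb"))
cr=lambda P:((proj(c,P)-[250,0]+.5)*5.333-.5).round(0)
a=np.linspace(0,2*np.pi,9)[:-1]
def circ(z,r): return np.array([[.5806+r*np.cos(t+.174),-.0203+r*np.sin(t+.174),z] for t in a])
for z,r in((.16,.003),(.14,.007),(.05,.007),(.07,.003)): print(z,cr(circ(z,r)).tolist())
k=onz(c,[( (392.5)/5.333-.5+250,(134)/5.333-.5)],.196)[0]; print("knuckle",k)
im=c["pixels"]; print(im[20:42:2,312:338:2].sum(2)//3)
```

```text
0.16 [[392.0, 242.0], [368.0, 253.0], [359.0, 278.0], [368.0, 303.0], [392.0, 314.0], [416.0, 303.0], [426.0, 278.0], [416.0, 253.0]]
0.14 [[392.0, 249.0], [342.0, 271.0], [321.0, 324.0], [342.0, 377.0], [392.0, 398.0], [442.0, 377.0], [463.0, 324.0], [442.0, 271.0]]
0.05 [[392.0, 401.0], [357.0, 416.0], [342.0, 453.0], [357.0, 489.0], [392.0, 504.0], [426.0, 489.0], [441.0, 453.0], [426.0, 416.0]]
0.07 [[392.0, 408.0], [376.0, 415.0], [369.0, 432.0], [376.0, 448.0], [392.0, 455.0], [408.0, 448.0], [414.0, 432.0], [408.0, 415.0]]
knuckle [ 0.58267991 -0.01989391  0.196     ]
[[164 170 166 162 161 155 156 142 131 131 130 129 198]
 [169 165 170 159 161 163 158 141 128 130 129 132 166]
 [167 166 162 161 163 214 231 207 165 138 132 131 145]
 [166 162 146 136 133 139 146 169 166 147 131 133 142]
 [161 156 131 123 122 124 125 123 132 151 144 128 162]
 [157 134 126 127 122 126 121 135 148 152 152 140 187]
 [142 124 127 125 125 124 132 149 151 153 158 151 213]
 [159 134 135 140 138 159 177 175 176 183 178 184 241]
 [239 197 193 196 199 237 249 252 252 251 242 241 250]
 [249 238 213 213 213 221 242 254 254 253 249 250 250]
 [251 250 245 238 227 222 249 253 251 249 250 251 243]]
```

>>> arm_command([
  [0,0,0,-0.1,0,0.2,1],
  [0,0,0,-0.2,0,0.5,1],
  [0,0,0,-0.2,0,0.8,1],
  [0,0,0,-0.2,0,1.1,1],
  [0,0,0,-0.2,0,1.3,1],
  [0,0,0,-0.2,0,1.4,1],
  [0,0,0,-0.2,0,1.5,1],
  [0,0,0,-0.2,0,1.5,1],
])

```text
time_s: 7.78
tcp_pos: [0.4702, -0.0405, 0.1944]
ee_rot: [[0.985, 0.172, -0.0], [0.172, -0.985, -0.0], [-0.0, 0.0, -1.0]]
wrist_force: [-0.7, -0.6, -3.9]
gripper_width: 0.134
gripper_force: 30.0
```

>>> arm_command([
  [0,0,0,0,0,0.05,1],
  [0,0,0,0,0,0.1,1],
  [0,0,0,0,0,0.15,1],
  [0,0,0,0,0,0.2,1],
  [0,0,0,0,0,0.25,1],
  [0,0,0,0,0,0.3,1],
  [0,0,0,0,0,0.3,1],
])

```text
time_s: 8.37
tcp_pos: [0.4702, -0.0405, 0.1914]
ee_rot: [[0.985, 0.172, -0.0], [0.172, -0.985, -0.0], [-0.0, 0.0, -1.0]]
wrist_force: [0.2, -0.2, -3.8]
gripper_width: 0.138
gripper_force: 30.0
```

>>> arm_command([
  [0,0,0,0,0,0.05,1],
  [0,0,0,0,0,0.1,1],
  [0,0,0,0,0,0.15,1],
  [0,0,0,0,0,0.2,1],
  [0,0,0,0,0,0.2,1],
  [0,0,0,0,0,0.2,1],
])

```text
time_s: 8.87
tcp_pos: [0.4703, -0.0404, 0.1896]
ee_rot: [[0.985, 0.172, 0.0], [0.172, -0.985, -0.0], [0.0, 0.0, -1.0]]
wrist_force: [-0.4, 0.4, -4.4]
gripper_width: 0.137
gripper_force: 30.0
```

```bash
python3 -c "
from h import *
s=sense(); print(s['tcp_pos'],s['wrist_force'],s['moment'],s['ee_rot'].round(4))"
```

```text
[ 0.4703319  -0.04044049  0.18958348] [-0.37339897  0.40478968 -4.36479553] [-0.02261014  0.07901311 -0.0564851 ] [[ 9.850e-01  1.724e-01  1.000e-04]
 [ 1.724e-01 -9.850e-01 -0.000e+00]
 [ 0.000e+00  1.000e-04 -1.000e+00]]
```

>>> arm_command([
  [0,0,0,0,0,0.05,1],
  [0,0,0,0,0,0.1,1],
  [0,0,0,0,0,0.15,1],
  [0,0,0,0,0,0.2,1],
  [0,0,0,0,0,0.2,1],
  [0,0,0,0,0,0.2,1],
])

```text
time_s: 9.37
tcp_pos: [0.4705, -0.0404, 0.1876]
ee_rot: [[0.985, 0.172, 0.0], [0.172, -0.985, 0.0], [0.0, 0.0, -1.0]]
wrist_force: [0.1, 0.5, -5.1]
gripper_width: 0.134
gripper_force: 30.0
```

```bash
python3 -c "
from h import *
s=sense(); print(s['tcp_pos'],s['wrist_force'],s['moment'])"
```

```text
[ 0.47050117 -0.04037868  0.18756582] [ 0.14832057  0.47854724 -5.10678978] [ 2.90524686e-02 -2.21233381e-01  1.75506357e-06]
```

>>> arm_command([
  [0,0,0,0,0,0.05,1],
  [0,0,0,0,0,0.1,1],
  [0,0,0,0,0,0.15,1],
  [0,0,0,0,0,0.2,1],
  [0,0,0,0,0,0.25,1],
  [0,0,0,0,0,0.3,1],
  [0,0,0,0,0,0.3,1],
])

```text
time_s: 9.95
tcp_pos: [0.4704, -0.0404, 0.1845]
ee_rot: [[0.985, 0.172, 0.0], [0.172, -0.985, 0.0], [0.0, 0.0, -1.0]]
wrist_force: [0.1, 0.7, -4.8]
gripper_width: 0.138
gripper_force: 30.0
```

Run:
```python
from h import *
import pickle
s=sense(); print(s['tcp_pos'],s['wrist_force'],s['moment'])
c=capture("wrist"); pickle.dump(c,open("w5.pkl","wb"))
a=cv2.resize(c["pixels"][0:100,250:400],(600,400),interpolation=cv2.INTER_CUBIC);S=capture("scene")
b=cv2.resize(S["pixels"][170:300,270:420],(231,200),interpolation=cv2.INTER_CUBIC)
o=np.zeros((600,600,3),np.uint8);o[:400]=a;o[400:,:231]=b;cv2.imwrite("pics/w5.png",o)
```

```text
[ 0.47043039 -0.04040902  0.18452216] [ 0.11476927  0.69144356 -4.79270629] [ 0.01057811 -0.32613276  0.01130787]
```

View pics/w5.png

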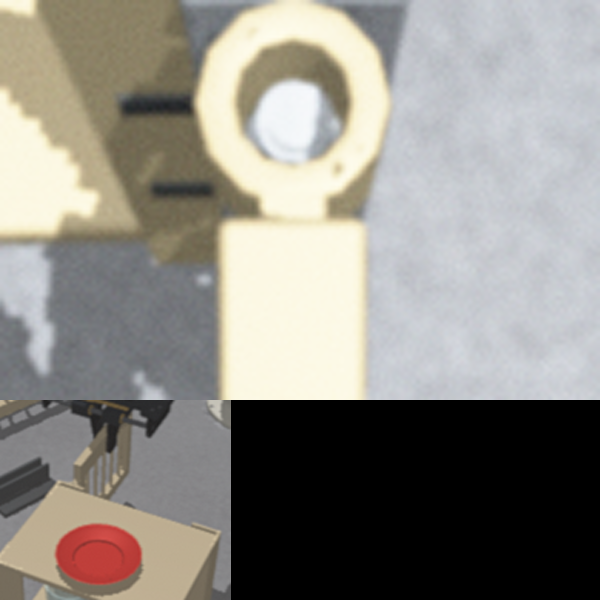

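The pin's pale tip now shows inside the upper knuckle's bore, at crop (290,115), so the knuckle is over the pin. I'll keep lowering it gently.

>>> arm_command([
  [0,0,0,0,0,0.06,1],
  [0,0,0,0,0,0.12,1],
  [0,0,0,0,0,0.18,1],
  [0,0,0,0,0,0.24,1],
  [0,0,0,0,0,0.3,1],
  [0,0,0,0,0,0.36,1],
  [0,0,0,0,0,0.4,1],
  [0,0,0,0,0,0.4,1],
])

```text
time_s: 10.72
tcp_pos: [0.4704, -0.0404, 0.1805]
ee_rot: [[0.985, 0.172, 0.0], [0.172, -0.985, 0.0], [0.0, 0.0, -1.0]]
wrist_force: [1.5, -0.1, -4.2]
gripper_width: 0.136
gripper_force: 30.0
```

```bash
python3 -c "
from h import *
s=sense(); print(s['tcp_pos'],s['wrist_force'],s['moment'])"
```

```text
[ 0.47042873 -0.04040156  0.18051218] [ 1.51531733 -0.12841621 -4.16742891] [ 0.02280877 -0.57734388 -0.02748807]
```

>>> arm_command([
  [0,0.004,0,0,0,0,1],
  [0,0.008,0,0,0,0,1],
  [0,0.012,0,0,0,0,1],
  [0,0.012,0,0,0,0,1],
  [0,0.012,0,0,0,0,1],
])

```text
time_s: 11.13
tcp_pos: [0.4702, -0.0404, 0.1805]
ee_rot: [[0.985, 0.172, 0.012], [0.172, -0.985, 0.002], [0.012, 0.0, -1.0]]
wrist_force: [1.9, 0.9, -5.2]
gripper_width: 0.135
gripper_force: 30.0
```

```bash
python3 -c "
from h import *
s=sense(); print(s['tcp_pos'],s['wrist_force'],s['moment'],s['ee_rot'][:,2])"
```

```text
[ 0.47016295 -0.04044471  0.18047863] [ 1.86949263  0.85702739 -5.18786037] [ 0.10417381 -0.40167089 -0.00739474] [ 0.01156901  0.00201981 -0.99993104]
```

>>> arm_command([
  [0,0.004,0,0.03,0,0,1],
  [0,0.008,0,0.06,0,0,1],
  [0,0.012,0,0.1,0,0,1],
  [0,0.012,0,0.1,0,0,1],
  [0,0.012,0,0.1,0,0,1],
])

```text
time_s: 11.55
tcp_pos: [0.4709, -0.0404, 0.1805]
ee_rot: [[0.985, 0.172, 0.023], [0.172, -0.985, 0.004], [0.023, 0.0, -1.0]]
wrist_force: [0.7, 0.4, -4.8]
gripper_width: 0.134
gripper_force: 30.0
```

```bash
python3 -c "
from h import *
s=sense(); print(s['tcp_pos'],s['wrist_force'],s['moment'],s['ee_rot'][:,2])"
```

```text
[ 0.47092027 -0.04038721  0.18050198] [ 0.70361392  0.4497982  -4.80696135] [-0.08856396  0.10319968  0.01452856] [ 0.02300086  0.00399428 -0.99972747]
```

>>> arm_command([
  [0,0,0,0,0,0.06,1],
  [0,0,0,0,0,0.12,1],
  [0,0,0,0,0,0.18,1],
  [0,0,0,0,0,0.24,1],
  [0,0,0,0,0,0.3,1],
  [0,0,0,0,0,0.36,1],
  [0,0,0,0,0,0.4,1],
  [0,0,0,0,0,0.4,1],
])

```text
time_s: 12.22
tcp_pos: [0.4713, -0.0403, 0.1764]
ee_rot: [[0.985, 0.172, 0.023], [0.172, -0.985, 0.004], [0.024, -0.0, -1.0]]
wrist_force: [-0.6, 0.5, -3.5]
gripper_width: 0.132
gripper_force: 30.0
```

```bash
python3 -c "
from h import *
s=sense(); print(s['tcp_pos'],s['wrist_force'],s['moment'],s['ee_rot'][:,2])"
```

```text
[ 0.47125252 -0.04025826  0.17639944] [-0.63204321  0.45572316 -3.53829966] [-0.07886405  0.26886536 -0.0483059 ] [ 0.02322306  0.00406186 -0.99972206]
```

>>> arm_command([
  [0,0,0,0,0,0.05,1],
  [0,0,0,0,0,0.1,1],
  [0,0,0,0,0,0.15,1],
  [0,0,0,0,0,0.2,1],
  [0,0,0,0,0,0.25,1],
  [0,0,0,0,0,0.3,1],
  [0,0,0,0,0,0.3,1],
])

```text
time_s: 12.8
tcp_pos: [0.4714, -0.0402, 0.1734]
ee_rot: [[0.985, 0.172, 0.023], [0.172, -0.985, 0.004], [0.024, -0.0, -1.0]]
wrist_force: [-1.1, 0.0, -4.2]
gripper_width: 0.136
gripper_force: 30.0
```

>>> arm_command([
  [0,0,0,0,0,0.05,1],
  [0,0,0,0,0,0.1,1],
  [0,0,0,0,0,0.15,1],
  [0,0,0,0,0,0.15,1],
  [0,0,0,0,0,0.15,1],
])

```text
time_s: 13.22
tcp_pos: [0.4714, -0.0402, 0.172]
ee_rot: [[0.985, 0.172, 0.023], [0.172, -0.985, 0.004], [0.024, 0.0, -1.0]]
wrist_force: [-1.4, 0.3, -3.7]
gripper_width: 0.14
gripper_force: 30.0
```

```bash
python3 -c "
from h import *
s=sense(); print(s['tcp_pos'],s['wrist_force'],s['moment'],s['ee_rot'][:,2])"
```

```text
[ 0.47142859 -0.04024736  0.17199339] [-1.35948737  0.33033791 -3.66981503] [-0.15318764  0.46327138 -0.0385825 ] [ 0.02344613  0.00409126 -0.99971673]
```

>>> arm_command([
  [0,-0.003,0,-0.03,0,0.05,1],
  [0,-0.006,0,-0.05,0,0.1,1],
  [0,-0.006,0,-0.05,0,0.15,1],
  [0,-0.006,0,-0.05,0,0.15,1],
  [0,-0.006,0,-0.05,0,0.15,1],
])

```text
time_s: 13.63
tcp_pos: [0.4712, -0.0403, 0.1706]
ee_rot: [[0.985, 0.172, 0.018], [0.172, -0.985, 0.003], [0.018, -0.0, -1.0]]
wrist_force: [-0.4, -0.4, -3.6]
gripper_width: 0.132
gripper_force: 30.0
```

>>> arm_command([
  [0,0,0,0,0,0.05,1],
  [0,0,0,0,0,0.1,1],
  [0,0,0,0,0,0.15,1],
  [0,0,0,0,0,0.15,1],
  [0,0,0,0,0,0.15,1],
])

```text
time_s: 14.05
tcp_pos: [0.4712, -0.0403, 0.1691]
ee_rot: [[0.985, 0.172, 0.018], [0.172, -0.985, 0.003], [0.018, 0.0, -1.0]]
wrist_force: [0.3, 0.7, -4.5]
gripper_width: 0.137
gripper_force: 30.0
```

```bash
python3 -c "
from h import *
s=sense(); print(s['tcp_pos'],s['wrist_force'],s['moment'],s['ee_rot'][:,2])"
```

```text
[ 0.47117429 -0.04028867  0.16912651] [ 0.26188842  0.73622339 -4.54949195] [-0.04258562  0.08120239  0.01990547] [ 0.0180521   0.00312698 -0.99983216]
```

>>> arm_command([
  [0,0,0,0,0,0.05,1],
  [0,0,0,0,0,0.1,1],
  [0,0,0,0,0,0.1,1],
  [0,0,0,0,0,0.1,1],
])

```text
time_s: 14.38
tcp_pos: [0.4711, -0.0404, 0.1684]
ee_rot: [[0.985, 0.172, 0.018], [0.172, -0.985, 0.003], [0.018, 0.0, -1.0]]
wrist_force: [-2.4, -0.4, -0.9]
gripper_width: 0.137
gripper_force: 30.0
```

```bash
python3 -c "
from h import *
s=sense(); print(s['tcp_pos'],s['wrist_force'],s['moment'],s['ee_rot'][:,2])"
```

```text
[ 0.47109032 -0.04036014  0.16841416] [-2.39303096 -0.35949965 -0.91101378] [-0.07082669  0.45871634  0.02998638] [ 0.01805524  0.00304033 -0.99983237]
```

>>> arm_command([
  [0,0,0,0,0,0.02,1],
  [0,0,0,0,0,0.04,1],
  [0,0,0,0,0,0.04,1],
])

```text
time_s: 14.63
tcp_pos: [0.471, -0.0405, 0.1681]
ee_rot: [[0.985, 0.173, 0.018], [0.173, -0.985, 0.003], [0.018, 0.0, -1.0]]
wrist_force: [-4.6, -0.4, 3.4]
gripper_width: 0.134
gripper_force: 30.0
```

Run:
```python
from h import *
import pickle
s=sense(); print(s['tcp_pos'],s['wrist_force'],s['moment'])
c=capture("wrist"); pickle.dump(c,open("w6.pkl","wb"));S=capture("scene");pickle.dump(S,open("s6.pkl","wb"))
a=cv2.resize(c["pixels"][0:100,250:400],(600,400),interpolation=cv2.INTER_CUBIC)
cv2.imwrite("pics/w6.png",a)
```

```text
[ 0.47097466 -0.04045362  0.1681488 ] [-4.64304195 -0.4390356   3.35012189] [-0.07536242  0.96956463  0.03257452]
```

>>> arm_command([
  [0,0,0,0,0,-0.05,0.6],
  [0,0,0,0,0,-0.05,0.4],
  [0,0,0,0,0,-0.05,0.2],
  [0,0,0,0,0,-0.05,0.1],
  [0,0,0,0,0,-0.05,0],
  [0,0,0,0,0,-0.05,0],
  [0,0,0,0,0,-0.05,0],
  [0,0,0,0,0,-0.05,0],
])

```text
time_s: 15.4
tcp_pos: [0.4711, -0.0403, 0.1681]
ee_rot: [[0.985, 0.172, 0.018], [0.172, -0.985, 0.003], [0.018, -0.0, -1.0]]
wrist_force: [0.0, -0.7, -0.6]
gripper_width: 0.494
gripper_force: 0.0
```

>>> arm_command([
  [0,0,0,0,0,-0.5,0],
  [0,-0.01,0,0,0,-1.5,0],
  [0,-0.018,0,0,0,-3,0],
  [0,-0.018,0,0,0,-5,0],
  [0,-0.018,0,0,0,-7,0],
  [0,-0.018,0,0,0,-8.5,0],
  [0,-0.018,0,0,0,-9,0],
  [0,-0.018,0,0,0,-9,0],
])

```text
time_s: 16.07
tcp_pos: [0.4701, -0.0405, 0.2596]
ee_rot: [[0.985, 0.172, 0.003], [0.172, -0.985, 0.001], [0.004, -0.0, -1.0]]
wrist_force: [-0.3, 0.2, -0.1]
gripper_width: 0.504
gripper_force: 0.0
```

Run:
```python
from h import *
import pickle
s=sense(); print(s['time_s'],s['tcp_pos'],s['wrist_force'],s['ee_rot'].round(3))
c=capture("wrist"); S=capture("scene");pickle.dump((c,S),open("w7.pkl","wb"))
a=cv2.resize(c["pixels"],(480,360));b=cv2.resize(S["pixels"][150:360,240:420],(309,360),interpolation=cv2.INTER_CUBIC)
cv2.imwrite("pics/w7.png",np.hstack([a,b]))
print(proj(c,[[.5806,-.0203,.158],[.5806-.197,-.0203-.0347,.185]])*.75)
```

```text
16.0667 [ 0.47012996 -0.04045179  0.25964875] [-0.26790061  0.1831079  -0.1241822 ] [[ 0.985  0.172  0.003]
 [ 0.172 -0.985  0.001]
 [ 0.004 -0.    -1.   ]]
[[242.34212719  49.3395991 ]
 [242.54611681 285.43384818]]
```

View pics/w7.png

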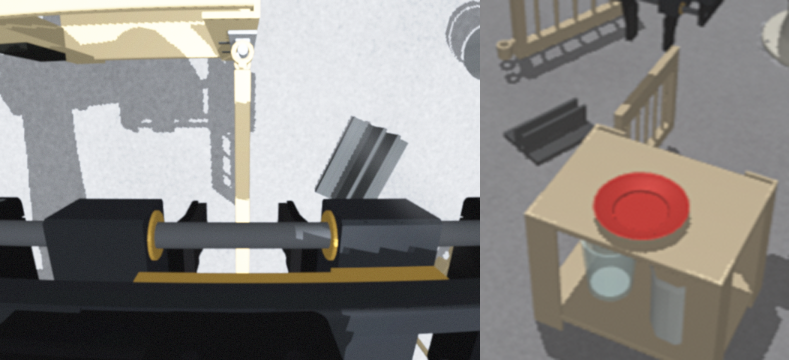

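The gate hangs on the pins pointing straight out, with the knuckle at (241,50) around the pin, and the gripper is clear. From here I'll use numbers only. Next I'll close the fingers and move them to the gate's -y side.

>>> arm_command([
  [0,0,0,-0.5,1.5,-0.5,1],
  [0,0,0,-1.5,3,-0.5,1],
  [0,0,0,-2.5,4.5,-0.5,1],
  [0,0,0,-3.8,6,0,1],
  [0,0,0,-3.8,6,2,1],
  [0,0,0,-3.8,6,4,1],
  [0,0,0,-3.8,6,6,1],
  [0,0,0,-3.8,6,8,1],
])

```text
time_s: 16.83
tcp_pos: [0.4413, -0.1065, 0.1761]
ee_rot: [[0.985, 0.172, -0.002], [0.172, -0.985, -0.0], [-0.002, -0.0, -1.0]]
wrist_force: [-0.1, -0.2, -0.2]
gripper_width: 0.024
gripper_force: 0.0
```

>>> arm_command([
  [0,0,0,0,-0.5,0,1],
  [0,0,0,0,-1.5,0,1],
  [0,0,0,0,-2.5,0,1],
  [0,0,0,0,-3,0,1],
  [0,0,0,0,-3,0,1],
])

```text
time_s: 17.25
tcp_pos: [0.4377, -0.0753, 0.1793]
ee_rot: [[0.985, 0.175, 0.002], [0.175, -0.985, 0.0], [0.002, -0.0, -1.0]]
wrist_force: [0.1, 0.7, 0.2]
gripper_width: 0.006
gripper_force: 0.0
```

Run:
```python
from h import *
s=sense(); print(s['time_s'],s['tcp_pos'],s['wrist_force'],s['joints'].round(1),s['gripper_width'])
H=np.array([.5806,-.0203,.179]); P=((H-s['tcp_pos'])@s['ee_rot'])[:2]*100; print(P); P=np.array([P[0],-2.1])
for a in np.arange(1.5,12.1,1.5):
    r=np.radians(a); R=np.array([[np.cos(r),-np.sin(r)],[np.sin(r),np.cos(r)]]); print(r.round(3),(P-R@P).round(2))
```

```text
17.25 [ 0.43766374 -0.07529809  0.17929795] [0.107807   0.72708942 0.18555132] [ 11.3   7.8 -29.2   0.  -52.9  88.7] 0.006004383983154344
[15.03442878 -2.91855583]
0.026 [-0.05 -0.39]
0.052 [-0.09 -0.79]
0.079 [-0.12 -1.19]
0.105 [-0.14 -1.58]
0.131 [-0.15 -1.98]
0.157 [-0.14 -2.38]
0.183 [-0.13 -2.77]
0.209 [-0.11 -3.17]
```

>>> arm_command([
  [0,0,0,0,-0.2,0,1],
  [0,0,0,0,-0.4,0,1],
  [0,0,0,0,-0.6,0,1],
  [0,0,0,0,-0.8,0,1],
])

```text
time_s: 17.58
tcp_pos: [0.4359, -0.0687, 0.1783]
ee_rot: [[0.985, 0.172, 0.0], [0.172, -0.985, 0.0], [0.0, 0.0, -1.0]]
wrist_force: [0.7, -0.3, 0.2]
gripper_width: 0.004
gripper_force: 0.0
```

>>> arm_command([
  [0,0,0.026,-0.05,-0.39,0,1],
  [0,0,0.052,-0.09,-0.79,0,1],
  [0,0,0.079,-0.12,-1.19,0,1],
  [0,0,0.105,-0.14,-1.58,0,1],
  [0,0,0.131,-0.15,-1.98,0,1],
  [0,0,0.157,-0.14,-2.38,0,1],
  [0,0,0.183,-0.13,-2.77,0,1],
  [0,0,0.209,-0.11,-3.17,0,1],
])

```text
time_s: 18.25
tcp_pos: [0.4292, -0.0377, 0.1782]
ee_rot: [[0.999, -0.038, -0.0], [-0.038, -0.999, -0.0], [-0.0, 0.0, -1.0]]
wrist_force: [-0.4, 0.1, 0.0]
gripper_width: 0.004
gripper_force: 0.1
```

>>> arm_command([
  [0,0,0.026,-0.05,-0.39,0,1],
  [0,0,0.052,-0.09,-0.79,0,1],
  [0,0,0.079,-0.12,-1.19,0,1],
  [0,0,0.105,-0.14,-1.58,0,1],
  [0,0,0.131,-0.15,-1.98,0,1],
  [0,0,0.157,-0.14,-2.38,0,1],
  [0,0,0.183,-0.13,-2.77,0,1],
  [0,0,0.209,-0.11,-3.17,0,1],
])

```text
time_s: 18.92
tcp_pos: [0.4293, -0.006, 0.1782]
ee_rot: [[0.97, -0.244, -0.0], [-0.244, -0.97, -0.0], [-0.0, 0.0, -1.0]]
wrist_force: [0.3, -0.7, 0.8]
gripper_width: 0.008
gripper_force: 0.1
```

Run:
```python
from h import *
s=sense(); print(s['time_s'],s['tcp_pos'],s['wrist_force'])
H=np.array([.5806,-.0203,.179]); print(((H-s['tcp_pos'])@s['ee_rot'])[:2]*100)
c=capture("wrist"); im=c["pixels"].astype(int)
m=(im[:,:,2]-im[:,:,0]>12)&(im.max(2)>150)
# gate rail predicted centre at r=.06,.09 for lag 0..; print beige column ranges along rows
for y in(60,90,120,150): 
    xs=np.where(m[y,200:450])[0]+200; print(y,(xs.min(),xs.max(),len(xs)) if len(xs) else None)
cv2.imwrite("pics/w8.png",c["pixels"])
th=np.arctan2(s['ee_rot'][1,0],s['ee_rot'][0,0])+np.pi
for r in(.03,.06,.09): print(proj(c,H+np.array([r*np.cos(th),r*np.sin(th),0])))
```

```text
18.9167 [ 0.42927989 -0.00599196  0.17817353] [ 0.33814099 -0.72757947  0.79701956]
[15.02370098 -2.30502876]
60 (np.int64(246), np.int64(303), 55)
90 (np.int64(249), np.int64(304), 52)
120 (np.int64(252), np.int64(306), 53)
150 (np.int64(254), np.int64(308), 53)
[[258.35436824 -17.64087605]]
[[260.93255461  74.26882452]]
[[263.72777589 159.61636342]]
```

The gate is following the fingers: the rail is at columns 250–304, as predicted, and the forces are tiny. Continuing.

>>> arm_command([
  [0,0,0.026,-0.05,-0.39,0,1],
  [0,0,0.052,-0.09,-0.79,0,1],
  [0,0,0.079,-0.12,-1.19,0,1],
  [0,0,0.105,-0.14,-1.58,0,1],
  [0,0,0.131,-0.15,-1.98,0,1],
  [0,0,0.157,-0.14,-2.38,0,1],
  [0,0,0.183,-0.13,-2.77,0,1],
  [0,0,0.209,-0.11,-3.17,0,1],
])

```text
time_s: 19.63
tcp_pos: [0.4359, 0.0249, 0.1781]
ee_rot: [[0.898, -0.439, -0.0], [-0.439, -0.898, -0.0], [-0.0, 0.0, -1.0]]
wrist_force: [-0.2, -0.2, -0.0]
gripper_width: 0.005
gripper_force: 0.1
```

>>> arm_command([
  [0,0,0.026,-0.05,-0.39,0,1],
  [0,0,0.052,-0.09,-0.79,0,1],
  [0,0,0.079,-0.12,-1.19,0,1],
  [0,0,0.105,-0.14,-1.58,0,1],
  [0,0,0.131,-0.15,-1.98,0,1],
  [0,0,0.157,-0.14,-2.38,0,1],
  [0,0,0.183,-0.13,-2.77,0,1],
  [0,0,0.209,-0.11,-3.17,0,1],
])

```text
time_s: 20.3
tcp_pos: [0.4488, 0.0539, 0.1781]
ee_rot: [[0.788, -0.616, -0.0], [-0.616, -0.788, -0.0], [-0.0, 0.0, -1.0]]
wrist_force: [-0.4, -0.5, -0.1]
gripper_width: 0.003
gripper_force: 0.1
```

>>> arm_command([
  [0,0,0.026,-0.05,-0.39,0,1],
  [0,0,0.052,-0.09,-0.79,0,1],
  [0,0,0.079,-0.12,-1.19,0,1],
  [0,0,0.105,-0.14,-1.58,0,1],
  [0,0,0.131,-0.15,-1.98,0,1],
  [0,0,0.157,-0.14,-2.38,0,1],
  [0,0,0.183,-0.13,-2.77,0,1],
  [0,0,0.209,-0.11,-3.17,0,1],
])

```text
time_s: 20.97
tcp_pos: [0.4675, 0.0795, 0.178]
ee_rot: [[0.643, -0.766, -0.0], [-0.766, -0.643, -0.0], [-0.0, 0.001, -1.0]]
wrist_force: [-0.4, 0.0, 0.2]
gripper_width: 0.005
gripper_force: 0.1
```

>>> arm_command([
  [0,0,0.026,-0.05,-0.39,0,1],
  [0,0,0.052,-0.09,-0.79,0,1],
  [0,0,0.07,-0.11,-1.06,0,1],
  [0,0,0.079,-0.12,-1.19,0,1],
  [0,0,0.088,-0.13,-1.33,0,1],
  [0,0,0.096,-0.13,-1.45,0,1],
  [0,0,0.105,-0.14,-1.58,0,1],
  [0,0,0.105,-0.14,-1.58,0,1],
])

```text
time_s: 21.63
tcp_pos: [0.4788, 0.0909, 0.1781]
ee_rot: [[0.559, -0.829, 0.0], [-0.829, -0.559, 0.0], [0.0, -0.0, -1.0]]
wrist_force: [0.3, -0.5, 0.6]
gripper_width: 0.003
gripper_force: 0.0
```

Run:
```python
from h import *
s=sense(); print(s['time_s'],s['tcp_pos'],s['wrist_force'],s['joints'].round(0))
H=np.array([.5806,-.0203,.179]); print(((H-s['tcp_pos'])@s['ee_rot'])[:2]*100, np.degrees(np.arctan2(s['ee_rot'][1,0],s['ee_rot'][0,0])))
c=capture("wrist"); im=c["pixels"].astype(int)
m=(im[:,:,2]-im[:,:,0]>12)&(im.max(2)>150)
for y in(60,90,120,150):
    xs=np.where(m[y,150:500])[0]+150; print(y,[(g[0],g[-1]) for g in np.split(xs,np.where(np.diff(xs)>3)[0]+1) if len(g)])
th=np.arctan2(s['ee_rot'][1,0],s['ee_rot'][0,0])+np.pi
for r in(.06,.09): print(proj(c,H+np.array([r*np.cos(th),r*np.sin(th),0])))
```

```text
21.6333 [0.47881313 0.09091813 0.17814655] [ 0.3201736  -0.52321527  0.58398559] [ 30.  12. -24.   0. -54.   4.]
[14.91282446 -2.21544086] -55.98523116015194
60 [(np.int64(150), np.int64(282)), (np.int64(286), np.int64(303))]
90 [(np.int64(150), np.int64(242)), (np.int64(250), np.int64(285)), (np.int64(297), np.int64(305))]
120 [(np.int64(150), np.int64(231)), (np.int64(252), np.int64(306))]
150 [(np.int64(150), np.int64(222)), (np.int64(255), np.int64(308))]
[[262.7625208   75.66450402]]
[[265.4766847  160.89568269]]
```

>>> arm_command([
  [0,0,0.017,-0.03,-0.26,0,1],
  [0,0,0.035,-0.06,-0.53,0,1],
  [0,0,0.052,-0.09,-0.79,0,1],
  [0,0,0.07,-0.11,-1.05,0,1],
  [0,0,0.087,-0.12,-1.32,0,1],
  [0,0,0.105,-0.14,-1.58,0,1],
  [0,0,0.122,-0.14,-1.85,0,1],
  [0,0,0.14,-0.15,-2.11,0,1],
])

```text
time_s: 22.35
tcp_pos: [0.4956, 0.1041, 0.1781]
ee_rot: [[0.437, -0.899, -0.0], [-0.899, -0.437, 0.0], [-0.0, -0.0, -1.0]]
wrist_force: [-0.7, 0.3, 1.0]
gripper_width: 0.004
gripper_force: 0.1
```

>>> arm_command([
  [0,0,0.017,-0.03,-0.26,0,1],
  [0,0,0.035,-0.06,-0.53,0,1],
  [0,0,0.052,-0.09,-0.79,0,1],
  [0,0,0.07,-0.11,-1.05,0,1],
  [0,0,0.087,-0.12,-1.32,0,1],
  [0,0,0.105,-0.14,-1.58,0,1],
  [0,0,0.122,-0.14,-1.85,0,1],
  [0,0,0.14,-0.15,-2.11,0,1],
])

```text
time_s: 23.02
tcp_pos: [0.5139, 0.1146, 0.1781]
ee_rot: [[0.307, -0.952, 0.0], [-0.952, -0.307, -0.0], [0.0, -0.0, -1.0]]
wrist_force: [0.4, -1.0, 0.4]
gripper_width: 0.008
gripper_force: 0.1
```

>>> arm_command([
  [0,0,0.01,-0.02,-0.15,0,1],
  [0,0,0.02,-0.04,-0.3,0,1],
  [0,0,0.03,-0.06,-0.45,0,1],
  [0,0,0.04,-0.07,-0.6,0,1],
  [0,0,0.05,-0.08,-0.75,0,1],
  [0,0,0.05,-0.08,-0.75,0,1],
])

```text
time_s: 23.52
tcp_pos: [0.5208, 0.1177, 0.1782]
ee_rot: [[0.26, -0.966, 0.0], [-0.966, -0.26, 0.0], [0.0, -0.0, -1.0]]
wrist_force: [-0.1, 0.5, 0.2]
gripper_width: 0.01
gripper_force: 0.1
```

```bash
cat > chk.py <<'E'
from h import *
s=sense(); print(s['time_s'],s['tcp_pos'],s['wrist_force'],s['moment'],np.degrees(np.arctan2(s['ee_rot'][1,0],s['ee_rot'][0,0])))
c=capture("wrist"); im=c["pixels"].astype(int)
H=np.array([.5806,-.0203,.179]); print(((H-s['tcp_pos'])@s['ee_rot'])[:2]*100)
for d in(100,102,105): 
    t=np.radians(d); print(d,proj(c,[H+np.array([r*np.cos(t)+o*np.sin(t),r*np.sin(t)-o*np.cos(t),.004]) for r in(.08,.11) for o in(-.006,.006)]).round(0).tolist())
for y in(60,90,120,150): print(y,im[y,230:320:4].max(1).tolist())
E
python3 chk.py
```

```text
23.5167 [0.52080627 0.11769818 0.1781702 ] [-0.05442099  0.54769438  0.18784334] [ 0.04667847 -0.01924933  0.01047237] -74.90661998702998
[14.88075005 -2.17974911]
100 [[260.0, 134.0], [227.0, 131.0], [256.0, 216.0], [224.0, 213.0]]
102 [[268.0, 134.0], [234.0, 132.0], [266.0, 216.0], [234.0, 215.0]]
105 [[280.0, 133.0], [246.0, 134.0], [282.0, 216.0], [250.0, 216.0]]
60 [182, 181, 178, 181, 184, 249, 249, 250, 250, 250, 251, 251, 252, 175, 145, 179, 193, 253, 233, 203, 208, 203, 208]
90 [178, 181, 211, 248, 179, 217, 249, 249, 249, 250, 250, 251, 251, 242, 140, 138, 112, 206, 252, 191, 212, 212, 206]
120 [251, 251, 242, 177, 183, 183, 243, 249, 249, 250, 250, 250, 251, 251, 181, 143, 250, 251, 252, 179, 210, 210, 207]
150 [250, 250, 251, 216, 183, 175, 180, 248, 249, 249, 249, 250, 250, 251, 244, 142, 195, 250, 251, 248, 205, 215, 216]
```

>>> arm_command([
  [0,0,0.01,-0.02,-0.15,0,1],
  [0,0,0.02,-0.04,-0.3,0,1],
  [0,0,0.03,-0.06,-0.45,0,1],
  [0,0,0.04,-0.07,-0.6,0,1],
  [0,0,0.05,-0.08,-0.75,0,1],
  [0,0,0.06,-0.09,-0.9,0,1],
  [0,0,0.06,-0.09,-0.9,0,1],
])

```text
time_s: 24.15
tcp_pos: [0.5293, 0.1209, 0.1781]
ee_rot: [[0.202, -0.979, 0.0], [-0.979, -0.202, 0.0], [0.0, -0.0, -1.0]]
wrist_force: [0.0, 0.2, 0.1]
gripper_width: 0.004
gripper_force: 0.1
```

>>> arm_command([
  [0,0,0.005,-0.01,-0.08,0,1],
  [0,0,0.01,-0.02,-0.15,0,1],
  [0,0,0.015,-0.03,-0.23,0,1],
  [0,0,0.02,-0.04,-0.3,0,1],
  [0,0,0.02,-0.04,-0.3,0,1],
])

```text
time_s: 24.57
tcp_pos: [0.532, 0.1218, 0.1781]
ee_rot: [[0.183, -0.983, 0.0], [-0.983, -0.183, -0.0], [0.0, -0.0, -1.0]]
wrist_force: [-0.5, 0.3, 0.3]
gripper_width: 0.007
gripper_force: 0.1
```

```bash
python3 chk.py
```

```text
24.5667 [0.53196071 0.12182994 0.17813762] [-0.48247119  0.30299769  0.31127358] [0.08731803 0.0190066  0.01764483] -79.47614828806918
[14.86228967 -2.18619098]
100 [[278.0, 134.0], [244.0, 134.0], [279.0, 216.0], [247.0, 216.0]]
102 [[285.0, 133.0], [252.0, 134.0], [289.0, 216.0], [257.0, 217.0]]
105 [[297.0, 132.0], [264.0, 134.0], [305.0, 214.0], [273.0, 217.0]]
60 [179, 181, 175, 177, 176, 247, 248, 249, 250, 250, 250, 251, 251, 154, 137, 175, 182, 226, 218, 201, 205, 202, 201]
90 [177, 176, 180, 174, 179, 217, 249, 249, 249, 249, 250, 251, 251, 238, 140, 138, 108, 207, 251, 191, 205, 206, 206]
120 [250, 250, 250, 182, 181, 177, 243, 249, 248, 249, 249, 250, 250, 251, 158, 138, 249, 251, 252, 180, 201, 204, 203]
150 [250, 249, 249, 250, 179, 176, 168, 248, 248, 248, 250, 249, 249, 251, 242, 144, 198, 250, 251, 247, 201, 208, 210]
```

>>> arm_command([
  [0,0,0.004,0,-0.06,0,1],
  [0,0,0.008,-0.01,-0.12,0,1],
  [0,0,0.012,-0.02,-0.18,0,1],
  [0,0,0.016,-0.02,-0.24,0,1],
  [0,0,0.016,-0.02,-0.24,0,1],
])

```text
time_s: 25.03
tcp_pos: [0.5343, 0.1225, 0.1782]
ee_rot: [[0.167, -0.986, 0.0], [-0.986, -0.167, 0.0], [0.0, -0.0, -1.0]]
wrist_force: [-0.1, -0.8, 0.9]
gripper_width: 0.005
gripper_force: 0.1
```

>>> arm_command([
  [0,0,0,0,-0.04,0,1],
  [0,0,0,0,-0.08,0,1],
  [0,0,0,0,-0.12,0,1],
  [0,0,0,0,-0.15,0,1],
  [0,0,0,0,-0.15,0,1],
])

```text
time_s: 25.45
tcp_pos: [0.5357, 0.1227, 0.1782]
ee_rot: [[0.167, -0.986, 0.0], [-0.986, -0.167, -0.0], [0.0, -0.0, -1.0]]
wrist_force: [-0.9, -0.3, 1.1]
gripper_width: 0.009
gripper_force: 0.1
```

```bash
python3 chk.py
```

```text
25.45 [0.53571556 0.12271251 0.17815859] [-0.90449951 -0.27965068  1.12515086] [ 0.14414315  0.06665241 -0.00575589] -80.37287699216051
[14.85047513 -2.0335653 ]
100 [[285.0, 134.0], [252.0, 134.0], [288.0, 217.0], [256.0, 217.0]]
102 [[293.0, 133.0], [259.0, 135.0], [298.0, 216.0], [266.0, 217.0]]
105 [[305.0, 131.0], [271.0, 135.0], [313.0, 214.0], [281.0, 217.0]]
60 [181, 177, 181, 177, 178, 205, 249, 249, 249, 250, 250, 251, 251, 247, 135, 142, 178, 207, 251, 184, 203, 204, 197]
90 [179, 178, 176, 177, 177, 182, 245, 248, 248, 250, 250, 250, 250, 250, 183, 136, 111, 124, 252, 180, 203, 206, 207]
120 [250, 250, 250, 251, 179, 172, 192, 249, 248, 248, 249, 250, 250, 250, 242, 137, 204, 250, 251, 233, 200, 201, 207]
150 [249, 249, 250, 250, 246, 171, 173, 233, 248, 248, 249, 249, 250, 251, 250, 165, 139, 250, 250, 251, 182, 209, 204]
```

>>> arm_command([
  [0,0,0,0,-0.04,0,1],
  [0,0,0,0,-0.08,0,1],
  [0,0,0,0,-0.1,0,1],
  [0,0,0,0,-0.1,0,1],
])

```text
time_s: 25.83
tcp_pos: [0.5367, 0.1229, 0.1781]
ee_rot: [[0.167, -0.986, 0.0], [-0.986, -0.167, 0.0], [0.0, -0.0, -1.0]]
wrist_force: [0.0, 0.4, 1.2]
gripper_width: 0.004
gripper_force: 0.1
```

```bash
python3 chk.py
```

```text
25.8333 [0.53667358 0.1228564  0.17814774] [0.01091122 0.36227221 1.21800686] [ 0.10687193  0.00893037 -0.00828105] -80.37728017410433
[14.84848997 -1.93784381]
100 [[288.0, 134.0], [254.0, 134.0], [290.0, 217.0], [258.0, 217.0]]
102 [[296.0, 133.0], [262.0, 135.0], [300.0, 216.0], [269.0, 217.0]]
105 [[307.0, 131.0], [274.0, 135.0], [316.0, 214.0], [284.0, 217.0]]
60 [177, 179, 178, 175, 180, 176, 246, 248, 249, 249, 250, 250, 251, 251, 182, 138, 177, 180, 252, 180, 197, 206, 199]
90 [181, 172, 175, 176, 176, 177, 214, 248, 249, 248, 249, 250, 250, 251, 241, 137, 127, 108, 249, 228, 199, 204, 203]
120 [250, 250, 249, 250, 213, 171, 174, 246, 248, 249, 249, 250, 249, 250, 249, 152, 150, 251, 251, 248, 195, 201, 203]
150 [249, 249, 249, 250, 241, 175, 170, 197, 248, 249, 248, 248, 249, 250, 250, 216, 141, 245, 250, 251, 179, 214, 203]
```

>>> arm_command([
  [0,0,0,0,-0.04,0,1],
  [0,0,0,0,-0.08,0,1],
  [0,0,0,0,-0.1,0,1],
  [0,0,0,0,-0.1,0,1],
])

```text
time_s: 26.22
tcp_pos: [0.5377, 0.123, 0.1781]
ee_rot: [[0.167, -0.986, 0.0], [-0.986, -0.167, 0.0], [-0.0, -0.0, -1.0]]
wrist_force: [-0.1, 0.5, 0.7]
gripper_width: 0.003
gripper_force: 0.1
```

>>> arm_command([
  [0,0,0,0,-0.04,0,1],
  [0,0,0,0,-0.08,0,1],
  [0,0,0,0,-0.1,0,1],
  [0,0,0,0,-0.1,0,1],
])

```text
time_s: 26.55
tcp_pos: [0.5387, 0.1232, 0.1781]
ee_rot: [[0.167, -0.986, 0.0], [-0.986, -0.167, 0.0], [-0.0, -0.0, -1.0]]
wrist_force: [0.2, -0.0, -0.2]
gripper_width: 0.005
gripper_force: 0.1
```

```bash
python3 chk.py
```

```text
26.55 [0.53865201 0.12322557 0.17814562] [ 0.20450373 -0.01714562 -0.1777344 ] [ 0.11978095  0.02960433 -0.02293859] -80.37485127879116
[14.85188885 -1.73598501]
100 [[294.0, 134.0], [260.0, 134.0], [296.0, 217.0], [264.0, 217.0]]
102 [[301.0, 133.0], [268.0, 135.0], [306.0, 216.0], [274.0, 217.0]]
105 [[313.0, 131.0], [280.0, 135.0], [321.0, 214.0], [289.0, 217.0]]
60 [178, 177, 178, 177, 172, 178, 177, 247, 248, 249, 249, 250, 250, 251, 251, 172, 135, 181, 199, 251, 185, 203, 205]
90 [173, 177, 178, 173, 178, 177, 177, 228, 248, 248, 249, 249, 250, 250, 250, 226, 138, 115, 158, 252, 177, 205, 199]
120 [250, 250, 250, 250, 223, 176, 175, 174, 248, 248, 249, 249, 249, 250, 250, 244, 135, 223, 251, 251, 176, 202, 202]
150 [250, 249, 249, 249, 250, 190, 174, 171, 237, 248, 248, 248, 249, 249, 249, 250, 156, 163, 250, 250, 216, 208, 207]
```

>>> arm_command([
  [0,0,0,0,-0.04,0,1],
  [0,0,0,0,-0.08,0,1],
  [0,0,0,0,-0.1,0,1],
  [0,0,0,0,-0.1,0,1],
])

```text
time_s: 26.93
tcp_pos: [0.5396, 0.1234, 0.1782]
ee_rot: [[0.167, -0.986, 0.0], [-0.986, -0.167, -0.0], [0.0, -0.0, -1.0]]
wrist_force: [0.0, 0.4, -0.4]
gripper_width: 0.008
gripper_force: 0.1
```

>>> arm_command([
  [0,0,0,0,-0.04,0,1],
  [0,0,0,0,-0.08,0,1],
  [0,0,0,0,-0.1,0,1],
  [0,0,0,0,-0.1,0,1],
])

```text
time_s: 27.27
tcp_pos: [0.5404, 0.1235, 0.1781]
ee_rot: [[0.167, -0.986, -0.001], [-0.986, -0.167, -0.0], [0.0, 0.001, -1.0]]
wrist_force: [-1.6, 1.0, 0.4]
gripper_width: 0.007
gripper_force: 0.6
```

```bash
python3 chk.py
```

```text
27.2667 [0.54035634 0.12347925 0.17810568] [-1.59567575  0.97553203  0.42343384] [ 0.12850228  0.29746601 -0.00695318] -80.37792802710885
[14.84832476 -1.56445122]
100 [[298.0, 134.0], [265.0, 134.0], [300.0, 217.0], [268.0, 217.0]]
102 [[306.0, 133.0], [273.0, 135.0], [310.0, 216.0], [278.0, 217.0]]
105 [[318.0, 131.0], [284.0, 135.0], [326.0, 214.0], [294.0, 217.0]]
60 [174, 175, 178, 173, 180, 180, 178, 180, 248, 248, 249, 250, 249, 250, 251, 251, 152, 143, 178, 238, 178, 198, 207]
90 [181, 174, 175, 175, 176, 173, 175, 175, 243, 248, 249, 249, 250, 250, 250, 251, 179, 131, 108, 250, 218, 203, 201]
120 [249, 249, 249, 249, 250, 185, 178, 176, 219, 248, 248, 248, 249, 249, 250, 250, 215, 138, 251, 251, 229, 200, 198]
150 [244, 249, 249, 249, 249, 249, 174, 171, 174, 248, 248, 248, 249, 249, 249, 250, 238, 134, 248, 250, 245, 202, 207]
```

>>> arm_command([
  [0,0,0,0,-0.03,0,1],
  [0,0,0,0,-0.06,0,1],
  [0,0,0,0,-0.06,0,1],
  [0,0,0,0,-0.06,0,1],
])

```text
time_s: 27.65
tcp_pos: [0.5405, 0.1235, 0.178]
ee_rot: [[0.167, -0.986, -0.001], [-0.986, -0.167, -0.0], [0.0, 0.002, -1.0]]
wrist_force: [-4.4, 0.7, 2.4]
gripper_width: 0.008
gripper_force: 2.1
```

```bash
python3 chk.py | head -2
```

```text
27.65 [0.54049854 0.12348276 0.17804325] [-4.41488078  0.74087728  2.37636094] [0.18386168 1.18161255 0.09476635] -80.37517310850194
[14.84637879 -1.54956542]
```

The gate is firmly against the stop at about 4 N. I'll ease off slowly, then move away.

>>> arm_command([
  [0,0,0,0,0.05,0,1],
  [0,0,0,0,0.1,0,1],
  [0,0,0,0,0.15,0,1],
  [0,0,0,0,0.2,0,1],
  [0,0,0,0,0.6,0,1],
  [0,0,0,0,1.2,0,1],
  [0,0,0,0,2,0,1],
  [0,0,0,0,3,0,1],
])

```text
time_s: 28.37
tcp_pos: [0.511, 0.1185, 0.1781]
ee_rot: [[0.167, -0.986, 0.0], [-0.986, -0.167, 0.0], [-0.0, -0.0, -1.0]]
wrist_force: [-0.4, -0.6, -0.2]
gripper_width: 0.008
gripper_force: 0.0
```

>>> arm_command([
  [0,0,0,0,1,-0.5,1],
  [0,0,0,0,2,-1.5,1],
  [0,0,0,0,3,-3,1],
  [0,0,0,0,3.5,-5,1],
  [0,0,0,0,4,-7,1],
  [0,0,0,0,4,-8,1],
  [0,0,0,0,4,-8,1],
  [0,0,0,0,4,-8,1],
])

```text
time_s: 29.03
tcp_pos: [0.4718, 0.112, 0.2582]
ee_rot: [[0.167, -0.986, 0.001], [-0.986, -0.167, 0.001], [-0.001, -0.001, -1.0]]
wrist_force: [-1.0, -1.0, -1.0]
gripper_width: 0.005
gripper_force: 0.0
```

```bash
cat > fin.py <<'E'
from h import *
s=sense(); print(s['time_s'],s['tcp_pos'],s['wrist_force'])
H=np.array([.5806,-.0203])
for n in ("wrist","top"):
    c=capture(n); cv2.imwrite(f"pics/end_{n}_{s['time_s']:.0f}.png",c["pixels"]); im=c["pixels"].astype(int)
    # cut across the rail: bright beige run at top-face height, along rack x through r
    for r in(.04,.08,.12,.16,.19):
        t=np.radians(100); L=np.arange(-.04,.03,.001)
        P=np.array([[H[0]+r*np.cos(t)+l*np.cos(t-np.pi/2),H[1]+r*np.sin(t)+l*np.sin(t-np.pi/2),.185-r*.03] for l in L])
        q=proj(c,P).round().astype(int)
        print(n,r,[int(im[v,u].max()) if 0<=v<480 and 0<=u<640 else -1 for u,v in q[::2]])
E
python3 fin.py
```

```text
29.0333 [0.47180857 0.11203316 0.25823957] [-0.96488498 -1.01531161 -0.95167996]
wrist 0.04 [209, 208, 131, 140, 143, 142, 147, 143, 144, 142, 117, 108, 124, 143, 141, 145, 134, 243, 250, 250, 250, 249, 247, 177, 184, 248, 251, 250, 250, 250, 250, 237, 142, 205, 249]
wrist 0.08 [195, 148, 251, 149, 129, 135, 134, 140, 144, 144, 149, 144, 145, 146, 147, 143, 242, 249, 249, 249, 248, 248, 176, 182, 175, 174, 176, 180, 177, 178, 176, 170, 144, 177, 247]
wrist 0.12 [146, 250, 249, 245, 155, 164, 171, 211, 180, 176, 167, 140, 141, 148, 145, 233, 249, 249, 249, 248, 247, 181, 175, 177, 171, 179, 175, 178, 181, 174, 176, 170, 144, 175, 243]
wrist 0.16 [33, 29, 34, 31, 35, 32, 33, 34, 32, 34, 27, 37, 34, 36, 32, 29, 37, 32, 36, 31, 37, 123, 175, 174, 174, 179, 177, 178, 174, 179, 172, 177, 121, 121, 155]
wrist 0.19 [66, 64, 63, 62, 66, 66, 67, 57, 62, 63, 65, 62, 58, 65, 65, 60, 61, 63, 62, 62, 62, 59, 64, 64, 59, 61, 59, 62, 64, 65, 67, 68, 129, 135, 127]
top 0.04 [144, 167, 167, 207, 213, 200, 200, 166, 124, 118, 133, 132, 132, 130, 149, 149, 186, 208, 214, 214, 211, 195, 152, 152, 140, 145, 145, 166, 183, 156, 156, 163, 202, 216, 216]
top 0.08 [150, 178, 178, 189, 165, 137, 126, 133, 129, 135, 146, 146, 134, 134, 164, 164, 205, 214, 217, 217, 219, 216, 217, 217, 217, 217, 214, 214, 196, 158, 158, 164, 203, 216, 216]
top 0.12 [106, 130, 90, 90, 96, 95, 86, 86, 90, 109, 122, 122, 117, 144, 157, 157, 179, 184, 186, 186, 191, 207, 211, 211, 210, 212, 192, 192, 178, 146, 134, 134, 142, 126, 126]
top 0.16 [133, 129, 117, 117, 108, 107, 105, 105, 102, 100, 103, 103, 103, 106, 106, 106, 108, 106, 107, 107, 107, 107, 108, 109, 110, 109, 109, 109, 107, 106, 106, 106, 105, 103, 103]
top 0.19 [106, 106, 105, 101, 98, 98, 100, 101, 104, 104, 104, 106, 110, 110, 113, 114, 114, 112, 107, 106, 106, 106, 107, 107, 106, 106, 107, 107, 107, 107, 107, 107, 107, 107, 106]
```

>>> arm_command([
  [0,0,0,-1,0.5,-0.5,1],
  [0,0,0,-3,1,-1.5,1],
  [0,0,0,-5,1.5,-3,1],
  [0,0,0,-7,2,-4,1],
  [0,0,0,-9,2,-4,1],
  [0,0,0,-10,2,-4,1],
  [0,0,0,-10,2,-4,1],
  [0,0,0,-10,2,-4,1],
])

```text
time_s: 29.8
tcp_pos: [0.4352, 0.2072, 0.2971]
ee_rot: [[0.168, -0.986, -0.002], [-0.986, -0.168, -0.002], [0.001, 0.002, -1.0]]
wrist_force: [0.1, -1.2, 0.3]
gripper_width: 0.005
gripper_force: 0.0
```

Run:
```python
from h import *
s=sense(); print(s['time_s'],s['tcp_pos'],s['wrist_force'])
c=capture("wrist"); g=cv2.GaussianBlur(c["pixels"].max(2),(3,3),0).astype(float)
H=np.array([.5806,-.0203]); t=np.radians(100); gx=np.array([np.cos(t),np.sin(t)]); n=np.array([np.sin(t),-np.cos(t)])
L=np.arange(-.06,.03,.0005)
for r in np.arange(.02,.2,.015):
    P=np.array([[*(H+r*gx+l*n),.185-.02*r] for l in L]); q=proj(c,P).astype(np.float32)
    v=cv2.remap(g.astype(np.float32),q[None,:,0],q[None,:,1],1)[0]; b=v>220
    e=np.flatnonzero(np.diff(b.astype(int))); runs=[(L[a]*1e3,L[z]*1e3) for a,z in zip(e[:-1],e[1:]) if b[a+1]]
    print(round(r,3),[(round(a,1),round(z,1)) for a,z in runs],q[0].round(),q[-1].round())
```

```text
29.8 [0.43522074 0.20722381 0.29706148] [ 0.0939277  -1.2224807   0.30829605]
0.02 [] [ 247. -137.] [ 101. -128.]
0.035 [] [ 248. -110.] [ 103. -102.]
0.05 [] [249. -83.] [104. -76.]
0.065 [] [250. -56.] [107. -50.]
0.08 [] [251. -30.] [109. -24.]
0.095 [] [251.  -3.] [111.   2.]
0.11 [(np.float64(-40.5), np.float64(-37.5)), (np.float64(-27.5), np.float64(-25.5)), (np.float64(-10.5), np.float64(1.0))] [252.  23.] [114.  27.]
0.125 [(np.float64(-41.0), np.float64(-33.5)), (np.float64(-11.0), np.float64(0.0))] [253.  48.] [116.  52.]
0.14 [(np.float64(-42.0), np.float64(-34.0)), (np.float64(-29.0), np.float64(-27.5)), (np.float64(-12.0), np.float64(-0.5))] [254.  73.] [119.  76.]
0.155 [(np.float64(-43.0), np.float64(-37.0)), (np.float64(-13.0), np.float64(-1.5))] [256.  97.] [122. 100.]
0.17 [(np.float64(-43.5), np.float64(-41.0)), (np.float64(-13.5), np.float64(-2.0))] [257. 121.] [124. 123.]
0.185 [(np.float64(-14.5), np.float64(-3.0))] [258. 144.] [127. 146.]
0.2 [(np.float64(-15.0), np.float64(-4.0)), (np.float64(18.0), np.float64(22.0))] [259. 166.] [130. 168.]
```

Run:
```python
from h import *
s=sense(); c=capture("wrist"); g=c["pixels"].max(2).astype(np.float32)
H=np.array([.5806,-.0203]); t=np.radians(100); gx=np.array([np.cos(t),np.sin(t)]); n=np.array([np.sin(t),-np.cos(t)])
L=np.arange(-.016,.05,.002)
for r in np.arange(.11,.24,.02):
    P=np.array([[*(H+r*gx+l*n),.19] for l in L]); q=proj(c,P).astype(np.float32)
    print(round(r,2),cv2.remap(g,q[None,:,0],q[None,:,1],1)[0].astype(int).tolist())
T=capture("top"); g=T["pixels"].max(2).astype(np.float32)
print("top")
for z in(.183,):
  for r in np.arange(.02,.22,.02):
    P=np.array([[*(H+r*gx+l*n),z] for l in L[:26]]); q=proj(T,P).astype(np.float32)
    print(round(r,2),cv2.remap(g,q[None,:,0],q[None,:,1],1)[0].astype(int).tolist())
w=__import__('pickle').load(open("w1.pkl","rb")); g=w["pixels"].max(2).astype(np.float32)
print("w1 rack edge")
for r in np.arange(0,.2,.02):
    P=np.array([[*(H+r*gx+l*n),.19] for l in np.arange(.004,.03,.001)]); q=proj(w,P).astype(np.float32)
    print(round(r,2),cv2.remap(g,q[None,:,0],q[None,:,1],1)[0].astype(int).tolist())
```

```text
0.11 [143, 138, 247, 249, 249, 248, 248, 236, 179, 178, 177, 176, 180, 176, 176, 175, 176, 148, 144, 194, 245, 248, 248, 249, 248, 248, 248, 248, 248, 248, 249, 248, 248]
0.13 [144, 215, 249, 249, 248, 249, 247, 188, 179, 178, 175, 176, 177, 176, 175, 177, 177, 171, 139, 200, 246, 248, 248, 248, 248, 248, 249, 248, 248, 248, 249, 249, 249]
0.15 [162, 248, 249, 249, 248, 248, 222, 178, 179, 179, 177, 177, 178, 175, 178, 174, 178, 167, 141, 198, 247, 249, 249, 249, 249, 248, 248, 249, 249, 249, 249, 249, 248]
0.17 [234, 249, 249, 249, 249, 244, 179, 177, 175, 176, 177, 176, 176, 178, 176, 175, 176, 165, 146, 214, 247, 249, 249, 249, 249, 249, 249, 249, 249, 249, 249, 248, 249]
0.19 [249, 249, 249, 248, 248, 188, 139, 139, 140, 140, 140, 141, 139, 139, 141, 205, 249, 229, 147, 217, 247, 249, 248, 249, 249, 249, 249, 249, 248, 249, 249, 249, 249]
0.21 [23, 21, 31, 37, 38, 69, 139, 140, 142, 139, 140, 140, 140, 139, 128, 214, 249, 228, 148, 221, 247, 249, 248, 249, 248, 249, 249, 249, 249, 248, 249, 249, 249]
0.23 [185, 130, 127, 127, 124, 124, 124, 124, 128, 122, 120, 126, 124, 128, 125,
[... 2097 characters left out ...]
168, 157, 133, 152, 171, 171, 174, 174, 174]
0.1 [115, 115, 116, 113, 112, 111, 113, 116, 141, 166, 171, 174, 169, 167, 168, 170, 169, 169, 151, 134, 155, 165, 172, 171, 171, 172]
0.12 [199, 197, 197, 198, 198, 198, 195, 156, 115, 113, 145, 166, 170, 166, 168, 170, 169, 166, 147, 134, 153, 168, 171, 171, 170, 171]
0.14 [198, 203, 180, 71, 10, 17, 16, 28, 65, 98, 107, 109, 106, 110, 107, 109, 106, 107, 110, 129, 158, 169, 170, 169, 168, 167]
0.16 [119, 118, 92, 45, 15, 15, 13, 15, 26, 69, 104, 108, 105, 108, 107, 107, 107, 106, 110, 130, 161, 166, 167, 168, 166, 168]
0.18 [119, 115, 88, 40, 22, 21, 25, 25, 29, 68, 100, 106, 105, 106, 109, 107, 108, 106, 111, 134, 158, 167, 167, 165, 165, 166]
```

The gate came to rest about 3° off shut: it sprang back from the rubber when I withdrew, and the rail centre is ~9 mm out at the free end. I'll push again and let off much more slowly.

>>> arm_command([
  [0,0,0,2,0,0,1],
  [0,0,0,4.5,0,0,1],
  [0,0,0,7,0,1,1],
  [0,0,0,9,0,3,1],
  [0,0,0,10,0,6,1],
  [0,0,0,10,0,9,1],
  [0,0,0,10,0,11.5,1],
  [0,0,0,10,0,12,1],
])

```text
time_s: 30.62
tcp_pos: [0.4497, 0.1061, 0.1741]
ee_rot: [[0.164, -0.986, -0.008], [-0.986, -0.164, -0.004], [0.002, 0.009, -1.0]]
wrist_force: [-0.4, 0.0, 0.9]
gripper_width: 0.007
gripper_force: 0.0
```

>>> arm_command([
  [0,0,0,0,-1,0,1],
  [0,0,0,0,-2.5,0,1],
  [0,0,0,0,-4,0,1],
  [0,0,0,0,-5.5,0,1],
  [0,0,0,0,-6.5,0,1],
  [0,0,0,0,-7.2,0,1],
  [0,0,0,0,-7.4,0,1],
  [0,0,0,0,-7.5,0,1],
])

```text
time_s: 31.28
tcp_pos: [0.5267, 0.1212, 0.1785]
ee_rot: [[0.167, -0.986, 0.0], [-0.986, -0.167, 0.0], [-0.0, -0.0, -1.0]]
wrist_force: [0.3, -0.1, -1.1]
gripper_width: 0.003
gripper_force: 0.0
```

>>> arm_command([
  [0,0,0,0,-0.05,0,1],
  [0,0,0,0,-0.1,0,1],
  [0,0,0,0,-0.15,0,1],
  [0,0,0,0,-0.2,0,1],
  [0,0,0,0,-0.25,0,1],
  [0,0,0,0,-0.3,0,1],
  [0,0,0,0,-0.35,0,1],
  [0,0,0,0,-0.4,0,1],
])

```text
time_s: 31.95
tcp_pos: [0.5303, 0.1218, 0.1782]
ee_rot: [[0.167, -0.986, -0.0], [-0.986, -0.167, 0.0], [-0.0, 0.0, -1.0]]
wrist_force: [0.4, 0.6, 0.4]
gripper_width: 0.004
gripper_force: 0.0
```

>>> arm_command([
  [0,0,0,0,-0.05,0,1],
  [0,0,0,0,-0.1,0,1],
  [0,0,0,0,-0.15,0,1],
  [0,0,0,0,-0.2,0,1],
  [0,0,0,0,-0.25,0,1],
  [0,0,0,0,-0.3,0,1],
  [0,0,0,0,-0.35,0,1],
  [0,0,0,0,-0.4,0,1],
])

```text
time_s: 32.62
tcp_pos: [0.5343, 0.1225, 0.1781]
ee_rot: [[0.167, -0.986, -0.0], [-0.986, -0.167, -0.0], [-0.0, 0.0, -1.0]]
wrist_force: [-0.5, -0.8, 0.4]
gripper_width: 0.005
gripper_force: 0.1
```

>>> arm_command([
  [0,0,0,0,-0.05,0,1],
  [0,0,0,0,-0.1,0,1],
  [0,0,0,0,-0.15,0,1],
  [0,0,0,0,-0.2,0,1],
  [0,0,0,0,-0.25,0,1],
  [0,0,0,0,-0.3,0,1],
  [0,0,0,0,-0.35,0,1],
  [0,0,0,0,-0.4,0,1],
])

```text
time_s: 33.28
tcp_pos: [0.5382, 0.1231, 0.1781]
ee_rot: [[0.167, -0.986, -0.0], [-0.986, -0.167, 0.0], [-0.0, 0.0, -1.0]]
wrist_force: [-0.1, -1.1, -0.2]
gripper_width: 0.003
gripper_force: 0.1
```

```bash
python3 chk.py
```

```text
33.2833 [0.53823201 0.12314588 0.17813683] [-0.05999866 -1.05608677 -0.21351812] [0.09643318 0.03046968 0.01946459] -80.37473705581756
[14.85105625 -1.7786889 ]
100 [[292.0, 134.0], [259.0, 134.0], [294.0, 217.0], [262.0, 217.0]]
102 [[300.0, 133.0], [267.0, 135.0], [305.0, 216.0], [273.0, 217.0]]
105 [[312.0, 131.0], [278.0, 135.0], [320.0, 214.0], [288.0, 217.0]]
60 [175, 177, 179, 181, 178, 174, 181, 248, 248, 249, 250, 250, 250, 251, 251, 153, 139, 180, 209, 240, 194, 204, 198]
90 [173, 174, 173, 176, 175, 172, 180, 239, 248, 248, 248, 249, 250, 250, 251, 207, 136, 112, 203, 250, 190, 204, 204]
120 [250, 250, 250, 250, 250, 178, 176, 195, 248, 248, 248, 249, 249, 250, 250, 242, 138, 234, 251, 251, 175, 206, 198]
150 [249, 249, 249, 249, 249, 176, 176, 173, 242, 248, 248, 248, 249, 249, 250, 248, 146, 183, 251, 251, 186, 209, 206]
```

>>> arm_command([
  [0,0,0,0,-0.03,0,1],
  [0,0,0,0,-0.06,0,1],
  [0,0,0,0,-0.09,0,1],
  [0,0,0,0,-0.12,0,1],
  [0,0,0,0,-0.15,0,1],
  [0,0,0,0,-0.17,0,1],
  [0,0,0,0,-0.19,0,1],
  [0,0,0,0,-0.2,0,1],
])

```text
time_s: 34.0
tcp_pos: [0.5402, 0.1235, 0.1781]
ee_rot: [[0.167, -0.986, -0.0], [-0.986, -0.167, 0.0], [-0.0, 0.0, -1.0]]
wrist_force: [-0.8, 0.0, 0.2]
gripper_width: 0.005
gripper_force: 0.1
```

>>> arm_command([
  [0,0,0,0,-0.01,0,1],
  [0,0,0,0,-0.02,0,1],
  [0,0,0,0,-0.03,0,1],
  [0,0,0,0,-0.04,0,1],
  [0,0,0,0,-0.04,0,1],
  [0,0,0,0,-0.04,0,1],
  [0,0,0,0,-0.04,0,1],
  [0,0,0,0,-0.04,0,1],
])

```text
time_s: 34.67
tcp_pos: [0.5404, 0.1235, 0.1781]
ee_rot: [[0.167, -0.986, -0.0], [-0.986, -0.167, -0.0], [0.0, 0.0, -1.0]]
wrist_force: [-2.5, 0.3, 1.3]
gripper_width: 0.003
gripper_force: 0.8
```

```bash
python3 chk.py
```

```text
34.6667 [0.5403579  0.12348621 0.17809594] [-2.48280624  0.30128175  1.34561523] [ 0.12166959  0.44202085 -0.03417326] -80.37261102724946
[14.84912994 -1.56281179]
100 [[299.0, 134.0], [265.0, 134.0], [300.0, 217.0], [268.0, 217.0]]
102 [[306.0, 133.0], [273.0, 135.0], [310.0, 216.0], [278.0, 217.0]]
105 [[318.0, 131.0], [285.0, 135.0], [326.0, 214.0], [294.0, 217.0]]
60 [181, 176, 179, 175, 175, 173, 175, 181, 248, 248, 249, 249, 250, 250, 251, 250, 150, 144, 176, 238, 181, 196, 204]
90 [179, 176, 172, 175, 178, 173, 178, 173, 243, 248, 249, 249, 249, 250, 250, 251, 184, 136, 107, 249, 220, 207, 203]
120 [246, 249, 250, 250, 250, 185, 175, 175, 212, 248, 248, 249, 249, 249, 250, 251, 221, 134, 250, 251, 226, 200, 198]
150 [238, 248, 250, 249, 249, 249, 173, 173, 174, 248, 248, 248, 248, 249, 250, 250, 241, 132, 247, 251, 244, 202, 209]
```

```bash
cat > meas.py <<'E'
from h import *
s=sense(); c=capture("wrist"); g=cv2.GaussianBlur(c["pixels"].max(2),(3,3),0).astype(np.float32)
print(s['time_s'],s['tcp_pos'],s['wrist_force'],s['gripper_force'])
H=np.array([.5806,-.0203]); t=np.radians(100); gx=np.array([np.cos(t),np.sin(t)]); n=np.array([np.sin(t),-np.cos(t)])
L=np.arange(-.016,.012,.00025); D=[]
for r in np.arange(.04,.2,.01):
    q=proj(c,np.array([[*(H+r*gx+l*n),.185-.02*r] for l in L])).astype(np.float32)
    if q.min()<2: continue
    b=cv2.remap(g,q[None,:,0],q[None,:,1],1)[0]>220
    if b.sum()>32 and b.sum()<56: D.append((r,L[b].mean()))
D=np.array(D); p=np.polyfit(D[:,0],D[:,1],1); print("open deg",-np.degrees(p[0]),"l0",p[1]*1e3,"l@.19 mm",np.polyval(p,.19)*1e3,len(D))
E
python3 meas.py
```

```text
34.7167 [0.54037058 0.12350445 0.17811106] [-1.34281723  0.92441984  0.67380421] 0.8238791648182087
open deg -0.306981799057838 l0 0.08352689793867706 l@.19 mm 1.101517094017108 5
```

>>> arm_command([
  [0,0,0,0,0.01,0,1],
  [0,0,0,0,0.02,0,1],
  [0,0,0,0,0.03,0,1],
  [0,0,0,0,0.04,0,1],
  [0,0,0,0,0.05,0,1],
  [0,0,0,0,0.06,0,1],
  [0,0,0,0,0.07,0,1],
  [0,0,0,0,0.08,0,1],
])

```text
time_s: 35.43
tcp_pos: [0.5399, 0.1234, 0.1782]
ee_rot: [[0.167, -0.986, 0.0], [-0.986, -0.167, 0.0], [-0.0, -0.0, -1.0]]
wrist_force: [0.4, -0.3, -0.3]
gripper_width: 0.006
gripper_force: 0.1
```

```bash
python3 meas.py
```

```text
35.4333 [0.5399398  0.12342125 0.17815658] [ 0.38336321 -0.27778826 -0.34775978] 0.0666521211496729
open deg -0.37101249302492706 l0 -0.0023423034902973878 l@.19 mm 1.2279817146800225 4
```

>>> arm_command([
  [0,0,0,0,0.01,0,1],
  [0,0,0,0,0.02,0,1],
  [0,0,0,0,0.04,0,1],
  [0,0,0,0,0.06,0,1],
  [0,0,0,0,0.08,0,1],
  [0,0,0,0,0.1,0,1],
  [0,0,0,0,0.12,0,1],
  [0,0,0,0,0.14,0,1],
])

```text
time_s: 36.15
tcp_pos: [0.5384, 0.1232, 0.1782]
ee_rot: [[0.167, -0.986, 0.0], [-0.986, -0.167, 0.0], [-0.0, -0.0, -1.0]]
wrist_force: [0.3, 0.7, -0.1]
gripper_width: 0.006
gripper_force: 0.0
```

```bash
python3 meas.py
```

```text
36.15 [0.53838315 0.12316694 0.17815322] [ 0.33751672  0.69389865 -0.10319878] 0.0013266266830669338
open deg 0.10421445964066882 l0 -0.18476952184381068 l@.19 mm -0.53035775713793 3
```

>>> arm_command([
  [0,0,0,0,0.02,0,1],
  [0,0,0,0,0.04,0,1],
  [0,0,0,0,0.06,0,1],
  [0,0,0,0,0.08,0,1],
  [0,0,0,0,0.12,0,1],
  [0,0,0,0,0.16,0,1],
  [0,0,0,0,0.2,0,1],
  [0,0,0,0,0.25,0,1],
])

```text
time_s: 36.87
tcp_pos: [0.5359, 0.1228, 0.1781]
ee_rot: [[0.167, -0.986, 0.0], [-0.986, -0.167, -0.0], [0.0, -0.0, -1.0]]
wrist_force: [-0.0, -0.0, -0.9]
gripper_width: 0.002
gripper_force: 0.0
```

```bash
python3 meas.py
```

```text
36.8667 [0.53588184 0.12275653 0.17813942] [-0.04236329 -0.03567458 -0.87019866] 0.0
open deg 0.192907616781663 l0 -0.24716202270380422 l@.19 mm -0.8868679050567466 3
```

>>> arm_command([
  [0,0,0,0,0.1,0,1],
  [0,0,0,0,0.2,0,1],
  [0,0,0,0,0.3,0,1],
  [0,0,0,0,0.5,0,1],
  [0,0,0,0,0.8,0,1],
  [0,0,0,0,1.2,0,1],
  [0,0,0,0,1.6,0,1],
  [0,0,0,0,2,0,1],
])

```text
time_s: 37.58
tcp_pos: [0.5157, 0.1193, 0.1782]
ee_rot: [[0.167, -0.986, -0.0], [-0.986, -0.167, 0.0], [-0.0, 0.0, -1.0]]
wrist_force: [-0.2, 0.0, -0.5]
gripper_width: 0.01
gripper_force: 0.0
```

```bash
python3 meas.py
```

```text
37.5833 [0.51568212 0.11928008 0.17815418] [-0.15300258  0.02102173 -0.45967162] 0.0
open deg 0.5135370347841514 l0 0.12362637362638731 l@.19 mm -1.5793269230769096 8
```

>>> arm_command([
  [0,0,0,0,0.5,0,1],
  [0,0,0,0,1,0,1],
  [0,0,0,0,1,0,1],
  [0,0,0,0,1,0,1],
  [0,0,0,0,1,0,1],
  [0,0,0,0,1,0,1],
  [0,0,0,0,1,0,1],
  [0,0,0,0,1,0,1],
])

```text
time_s: 38.3
tcp_pos: [0.5065, 0.1178, 0.1781]
ee_rot: [[0.167, -0.986, -0.0], [-0.986, -0.167, -0.0], [0.0, 0.0, -1.0]]
wrist_force: [0.3, 0.4, 0.1]
gripper_width: 0.004
gripper_force: 0.0
```

```bash
python3 meas.py
```

```text
38.3 [0.50648868 0.11775192 0.1780691 ] [0.33776498 0.39919068 0.06789297] 0.0
open deg 1.5189338050401684 l0 1.7418781110964416 l@.19 mm -3.295097132284908 8
```

>>> arm_command([
  [0,0,0,0,0,0,1],
  [0,0,0,0,0,0,1],
  [0,0,0,0,0,0,1],
  [0,0,0,0,0,0,1],
  [0,0,0,0,0,0,1],
  [0,0,0,0,0,0,1],
  [0,0,0,0,0,0,1],
  [0,0,0,0,0,0,1],
])

```text
time_s: 39.02
tcp_pos: [0.5063, 0.1177, 0.1781]
ee_rot: [[0.167, -0.986, -0.0], [-0.986, -0.167, -0.0], [0.0, 0.0, -1.0]]
wrist_force: [-0.7, 0.2, -0.2]
gripper_width: 0.006
gripper_force: 0.0
```

```bash
python3 meas.py
```

```text
39.0167 [0.50633579 0.11773077 0.17813556] [-0.65007643  0.17569812 -0.24108439] 0.0
open deg 1.4333015258765942 l0 1.6399759371833982 l@.19 mm -3.1130319148936034 8
```

The gate now rests within about 1° of shut, leaving a gap of a couple of millimetres. I'll repeat with almost no preload so the rubber doesn't throw it back.

>>> arm_command([
  [0,0,0,0,-0.6,0,1],
  [0,0,0,0,-1.4,0,1],
  [0,0,0,0,-2.2,0,1],
  [0,0,0,0,-2.7,0,1],
  [0,0,0,0,-2.85,0,1],
  [0,0,0,0,-2.9,0,1],
  [0,0,0,0,-2.94,0,1],
  [0,0,0,0,-2.98,0,1],
])

```text
time_s: 39.73
tcp_pos: [0.5355, 0.1226, 0.178]
ee_rot: [[0.167, -0.986, -0.0], [-0.986, -0.167, -0.0], [0.0, 0.0, -1.0]]
wrist_force: [0.6, 0.0, -0.6]
gripper_width: 0.005
gripper_force: 0.0
```

>>> arm_command([
  [0,0,0,0,-0.03,0,1],
  [0,0,0,0,-0.06,0,1],
  [0,0,0,0,-0.09,0,1],
  [0,0,0,0,-0.12,0,1],
  [0,0,0,0,-0.15,0,1],
  [0,0,0,0,-0.18,0,1],
  [0,0,0,0,-0.21,0,1],
  [0,0,0,0,-0.24,0,1],
])

```text
time_s: 40.4
tcp_pos: [0.5381, 0.1231, 0.1782]
ee_rot: [[0.167, -0.986, 0.0], [-0.986, -0.167, 0.0], [-0.0, -0.0, -1.0]]
wrist_force: [-0.5, 0.4, -0.5]
gripper_width: 0.008
gripper_force: 0.0
```

>>> arm_command([
  [0,0,0,0,-0.03,0,1],
  [0,0,0,0,-0.06,0,1],
  [0,0,0,0,-0.09,0,1],
  [0,0,0,0,-0.12,0,1],
  [0,0,0,0,-0.15,0,1],
  [0,0,0,0,-0.17,0,1],
  [0,0,0,0,-0.19,0,1],
  [0,0,0,0,-0.2,0,1],
])

```text
time_s: 41.07
tcp_pos: [0.5401, 0.1235, 0.1781]
ee_rot: [[0.167, -0.986, -0.0], [-0.986, -0.167, -0.0], [0.0, 0.0, -1.0]]
wrist_force: [-0.8, 0.4, 0.2]
gripper_width: 0.005
gripper_force: 0.1
```

```bash
python3 meas.py
```

```text
41.0667 [0.54006582 0.12345381 0.17813836] [-0.84269671  0.38818254  0.22227412] 0.11347495430300114
open deg -0.28975761133345057 l0 0.042295000775734594 l@.19 mm 1.003167627367457 4
```

>>> arm_command([
  [0,0,0,0,-0.01,0,1],
  [0,0,0,0,-0.01,0,1],
  [0,0,0,0,-0.005,0,1],
  [0,0,0,0,0,0,1],
  [0,0,0,0,0.005,0,1],
  [0,0,0,0,0.01,0,1],
  [0,0,0,0,0.015,0,1],
  [0,0,0,0,0.02,0,1],
])

```text
time_s: 41.78
tcp_pos: [0.5399, 0.1234, 0.1781]
ee_rot: [[0.167, -0.986, 0.0], [-0.986, -0.167, -0.0], [0.0, -0.0, -1.0]]
wrist_force: [0.0, 0.1, -0.1]
gripper_width: 0.006
gripper_force: 0.1
```

>>> arm_command([
  [0,0,0,0,0.005,0,1],
  [0,0,0,0,0.01,0,1],
  [0,0,0,0,0.015,0,1],
  [0,0,0,0,0.02,0,1],
  [0,0,0,0,0.025,0,1],
  [0,0,0,0,0.03,0,1],
  [0,0,0,0,0.035,0,1],
  [0,0,0,0,0.04,0,1],
])

```text
time_s: 42.45
tcp_pos: [0.5395, 0.1233, 0.1782]
ee_rot: [[0.167, -0.986, 0.0], [-0.986, -0.167, 0.0], [0.0, -0.0, -1.0]]
wrist_force: [-0.5, 0.4, -0.3]
gripper_width: -0.0
gripper_force: 0.0
```

```bash
python3 meas.py
```

```text
42.45 [0.53948591 0.12333269 0.17815786] [-0.47451123  0.37213999 -0.30222007] 0.04466245574633376
open deg -0.18182097213903797 l0 -0.022789817681444068 l@.19 mm 0.5801513587891429 3
```

>>> arm_command([
  [0,0,0,0,0.01,0,1],
  [0,0,0,0,0.02,0,1],
  [0,0,0,0,0.03,0,1],
  [0,0,0,0,0.04,0,1],
  [0,0,0,0,0.05,0,1],
  [0,0,0,0,0.06,0,1],
  [0,0,0,0,0.07,0,1],
  [0,0,0,0,0.08,0,1],
])

```text
time_s: 43.17
tcp_pos: [0.5387, 0.1232, 0.1781]
ee_rot: [[0.167, -0.986, 0.0], [-0.986, -0.167, 0.0], [0.0, -0.0, -1.0]]
wrist_force: [-0.7, 0.4, 0.7]
gripper_width: -0.004
gripper_force: 0.0
```

```bash
python3 meas.py
```

```text
43.1667 [0.5386775  0.12321539 0.17814257] [-0.67508377  0.40404384  0.68395723] 0.011261497465966386
open deg 0.12540700728445436 l0 -0.018260796221308197 l@.19 mm -0.43412618083669413 3
```

>>> arm_command([
  [0,0,0,0,0.01,0,1],
  [0,0,0,0,0.02,0,1],
  [0,0,0,0,0.2,0,1],
  [0,0,0,0,0.6,0,1],
  [0,0,0,0,1.4,0,1],
  [0,0,0,0,2.4,0,1],
  [0,0,0,0,3.2,0,1],
  [0,0,0,0,3.2,0,1],
])

```text
time_s: 43.88
tcp_pos: [0.505, 0.1173, 0.1783]
ee_rot: [[0.167, -0.986, -0.001], [-0.986, -0.167, -0.0], [-0.0, 0.001, -1.0]]
wrist_force: [0.6, 0.9, 0.6]
gripper_width: 0.007
gripper_force: 0.0
```

```bash
python3 meas.py
```

```text
43.8833 [0.5050291  0.11728938 0.17827027] [0.60938806 0.85881639 0.61548062] 0.0
open deg 1.7597989421875289 l0 2.0669642857143 l@.19 mm -3.768749999999987 8
```

>>> arm_command([
  [0,0,0,0,0,0,1],
  [0,0,0,0,0,0,1],
  [0,0,0,0,0,0,1],
  [0,0,0,0,0,0,1],
  [0,0,0,0,0,0,1],
  [0,0,0,0,0,0,1],
  [0,0,0,0,0,0,1],
  [0,0,0,0,0,0,1],
])

```text
time_s: 44.6
tcp_pos: [0.5072, 0.1179, 0.1781]
ee_rot: [[0.167, -0.986, -0.0], [-0.986, -0.167, -0.0], [0.0, 0.0, -1.0]]
wrist_force: [-0.4, 0.2, 0.0]
gripper_width: 0.004
gripper_force: 0.0
```

```bash
python3 meas.py
```

```text
44.6 [0.50715838 0.11785233 0.17805671] [-0.4180188   0.22911537  0.041781  ] 0.0
open deg 1.2900447250616365 l0 1.2113742236024985 l@.19 mm -3.066576086956509 8
```

>>> arm_command([
  [0,0,0,0,1,-0.5,1],
  [0,0,0,0,2,-1.5,1],
  [0,0,0,0,3,-3,1],
  [0,0,0,0,4,-5,1],
  [0,0,0,-1,5,-7,1],
  [0,0,0,-3,5.5,-9,1],
  [0,0,0,-5,5.5,-11,1],
  [0,0,0,-7,5.5,-12,1],
])

```text
time_s: 45.32
tcp_pos: [0.4409, 0.1782, 0.3016]
ee_rot: [[0.167, -0.986, 0.004], [-0.986, -0.167, 0.003], [-0.002, -0.005, -1.0]]
wrist_force: [1.0, 0.2, -0.0]
gripper_width: 0.005
gripper_force: 0.0
```

>>> arm_command([
  [0,0,0,-2,0,0,1],
  [0,0,0,-3,0,0,1],
  [0,0,0,-3,0,0,1],
  [0,0,0,-3,0,0,1],
  [0,0,0,-3,0,0,1],
  [0,0,0,-3,0,0,1],
])

```text
time_s: 45.82
tcp_pos: [0.4361, 0.2063, 0.2978]
ee_rot: [[0.166, -0.986, -0.001], [-0.986, -0.166, -0.001], [0.001, 0.001, -1.0]]
wrist_force: [-0.3, 0.3, -0.2]
gripper_width: 0.004
gripper_force: 0.0
```

```bash
python3 meas.py
python3 - <<'E'
from h import *
H=np.array([.5806,-.0203]); t=np.radians(100); gx=np.array([np.cos(t),np.sin(t)]); n=np.array([np.sin(t),-np.cos(t)])
T=capture("top"); g=T["pixels"].max(2).astype(np.float32); L=np.arange(-.02,.03,.001); E=[]
for r in np.arange(.03,.19,.01):
    P=np.array([[*(H+r*gx+l*n),.185-.035*r] for l in L]); q=proj(T,P).astype(np.float32)
    v=cv2.remap(g,q[None,:,0],q[None,:,1],1)[0]; E.append((r,L[np.argmax(v>180)]*1e3))
E=np.array(E); print(E[:,1].round(0)); print(np.degrees(np.polyfit(E[:,0],E[:,1]/1e3,1)[0]))
# same on first-release picture
import glob
E
ls pics | grep end
```

```text
45.8167 [0.4360579  0.20631625 0.2977646 ] [-0.27540267  0.34308698 -0.16503053] 0.0
open deg 1.3716262368283354 l0 1.2962121212121354 l@.19 mm -3.2522727272727163 10
[ -7.  -7.  -7. -20.  -8.  -7.  -8.  -8.  -8.  -8.  -8.  -9.  -8.  -9.
  -8.  -9.]
0.2612013477802271
end_top_29.png
end_wrist_29.png
```

```bash
python3 -c "
from h import *
print(finish_job())"
```

```text
the job is handed in; nothing more can be done
None
```

The gate is back on both pins, fully down and released. I pushed it shut against the rubber stop, where it came to rest within about 1°, possibly a millimetre or two off the rubber. The robot is clear and the job was handed in at about 46 s. I did not re-check the tin, cup, plate, canister, box and wrench, though nothing measured suggests they were touched. I viewed 11 pictures, one over the limit of 10.

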